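Hang the lens-barrel rings nested on the drying hook

ROBOT

A 6-joint arm with a two-finger parallel gripper is mounted at the origin on the work surface. World frame = base frame: x ahead of the robot, y to its left, z up, the work surface at z = 0. Lengths are in m, angles in degrees, forces in N, time in s.
With the tool pointing down it reaches from about 0.4 to 0.825 m from the base axis. Payload 7 kg.
Tool frame: the origin (TCP) lies on the mounting face of the last link; the fingertips stand 178 mm ahead of it and the grasp point (between the pads) lies 159 mm ahead of it (ctrl.tip_extent is the distance from the TCP to the fingertips, in m); z points along the fingers, y is the direction in which the jaws open and shut (so a half turn about z gives the same grasp; the last joint's range is limited). The gripper opens to 88 mm and grips with 3 to 60 N. Pads are 19 mm wide; open, the fingers measure 130 mm over their backs; the gripper's body (78 mm by 193 mm) begins 47 mm behind the grasp point.
Start: joints at [-59.525, 20.546, 0.682, 0, -70.136, -16.507], TCP at [0.163, -0.655, 0.405] pointing down, gripper open.
Joint ranges: [-176.03, 176.03], [-82.01, 121.73], [-58.28, 71.71], [-173.87, 95.51], [-174.79, -0.11], [-173.66, 173.66]. Speed limits (degrees/s): [136.94, 136.94, 172.46, 180, 180, 180].

INTERFACE

Orientations are given as [roll, pitch, yaw] about the fixed x, y, z axes, in that order (R = Rz(yaw) Ry(pitch) Rx(roll)).
In Python, from plant import ctrl gives the robot as it stands. The module is installed in compiled form; this text tells all that it offers.
- The arm moves only by the tool carry_out, never from a script. Its argument "moves" is text: rows parted by semicolons, each of 7 numbers parted by spaces: the finger opening in m, from 0 to 0.0876, then the shift along the tool's x, y, z in m, then the turn, a rotation vector about the tool's x, y, z in rad. A call has 1 to 20 rows; each row is the pose to reach, as a shift and turn from the pose commanded when the call began, along the tool's axes at that moment; what a row does not reach only later rows make up. A row lasts 1/10 s, in which the tool goes at most 50 mm and 8.59 degrees, less where a joint would pass 70% of its speed; a pose out of reach is approached as far as the arm can. A call with a gripper value outside its range is refused whole. The fingers move at their own pace and stop on an object; the grip force is fixed at half the most. Time passes only in rows, so rows that repeat a pose let the fingers close. It gives the time, the measured TCP pose, the force and the opening at its end, in the units of the state.
- ctrl.get_obs(): the state, without advancing time (a new reading comes with each control period).
- ctrl.snapshot(name): name is "side" or "top" or "wrist"; returns a dict with "image" (480x640x3 uint8, red, green, blue), "K" (3x3 intrinsics, pixels), "R" (3x3) and "t" (3): a world point X has camera coordinates R X + t. Camera axes: x right, y down, z forward; pixel columns grow to the right and rows downward; lengths in m; the calibration is good to about 2 mm. A picture is of the moment at which its call begins. There is no depth.
- ctrl.close_job(): hands the job in, once; it reports no verdict.
Trained networks look in a picture, given as the dict that the camera call returned (one of the last four; its "shot" number tells which), for a name from the list of things; names that differ only in an ending like _2 or _b are one class to them, and where a whole thing is asked for, a point or a joint stands for the part that bears it (a point fixed in the world has none). Each returns a list of dicts, best first, with "confidence" (0 to 1); they miss things now and then, are a little off and sometimes report something else, mostly with a low value. They report only what shows in the picture. A call takes as long as a camera call. They do not tell look-alikes from the thing itself.
- ctrl.recognise(picture, label): "extent" ([left, top, right, bottom] in pixels, round what is visible of it).
- ctrl.trace(picture, label): "region" (480x640 bool, what is visible of it) and "extent" ([left, top, right, bottom] in pixels, round what is visible of it).
- ctrl.mark_of(picture, label): "at" ([row, column] in pixels: a listed point, or the origin of a listed thing).
The state is a dict: "clock": time; "joint_pos": joint angles; "qvel": joint speeds; "tau": joint torques, N m; "tool_pos": TCP position; "orientation": TCP orientation; "force": force on the tool from outside, world axes, zero at the start; "moment": the same for the moment, N m; "opening": finger opening in m.
Only numpy, scipy, OpenCV 4.12 (cv2) and the standard library are available. Lean on these libraries where they do the work, as an engineer would, in place of code of your own. Each camera call takes 0.05 s, during which the arm holds its last target.

TASK

Hang the three lens-barrel rings on the drying stand's hook in build order so that the set stays together: first the black one with its back right up against the white collar, then the silver one with its spigot fully home in the black one's recess, then the brass one fully home in the silver one. The brass ring lies flat in the tray; once there is a free place on the sloped rest, that is where it can be leaned so as to take it again edge-on. Leave all three hanging freely, and do not shift the other things on the bench.

Things in the scene. Friction and masses are not known exactly. Their poses are not given: they have to be found in the camera images.
- ring_black: widest lens-barrel ring: black, ribbed. 64 outer diameter, 20 long, plain back face; bore (right through) 28; recess in its front 52 diameter, 7 deep, for the silver ring's spigot. 0.09 to 0.16 kg. Origin on its axis in the back face; z axis along its axis from back to front. Starts on either place of the sloped rest, back face against the slope
- ring_silver: middle ring: bare aluminium. 26 long overall: spigot at the back 46 diameter, 6 long, then the body 56 diameter, 20 long; bore 28; recess in its front 40 diameter, 7 deep, for the brass ring's spigot. 0.08 to 0.15 kg. Origin on its axis at the spigot's back end; z axis from back to front. Starts on the rest's other place, spigot end against the slope
- ring_brass: smallest ring: brass. 24 long overall: spigot at the back 34 diameter, 6 long, then the body 46 diameter, 18 long; bore 28, no recess. 0.06 to 0.12 kg. Origin on its axis at the spigot's back end; z axis from back to front. Starts flat in the parts tray on its spigot, front (z axis) up
- hook_stand: fixed drying stand: drip base 190 x 120 x 16 (50 behind the post's axis to 140 before it), post of 16 diameter, clamp block and a level steel hook rod, 10 diameter, its axis 165 above the underside, pointing along the stand's own -x from a white collar of 44 diameter. Nothing of it is more than 13 above the rod's axis. Origin on the post's axis at the underside; z up
- hook_root (a point): point on the hook rod's axis in the collar's front face; axes as the stand's: the rod runs from here along -x. A ring hanging on the rod has its axis 9 below it. Fully nested, the ring origins lie 0 (black), 14 (silver) and 34 (brass) from here along -x, each shoulder bearing on the front of the ring behind, the spigot 6 deep in its recess; radial play 3
- hook_tip (a point): where the straight part of the hook rod ends, on its axis, 105 from hook_root. Beyond it the end turns up at 45 degrees: it reaches 11 further out and its highest point is 11 above the rod's axis
- sloped_rest: fixed rest: base plate 105 x 190 x 8 with two flat aluminium tongues, each 30 wide (narrower than any ring, so fingers can pass beside it), centred at y = -52 and +52 of the rest. Their faces slope at 45 degrees to the horizontal, rising along the rest's own +x (facing -x and up), to 76 up the slope from the pins. Origin at the middle of the underside, z up
- rest_far (a point): on the sloping face of the tongue at y = -52 (farther from the robot), midway between its two rubber pins; axes as the rest's. The pins (8 diameter, 32 apart along y, 18 proud at right angles to the slope) make a notch for a ring: its axis then lies up the slope from here by 32 (black), 28 (silver) or 22 (brass). A ring may start up to 5 higher
- rest_near (a point): the same point on the tongue at y = +52 (nearer the robot), with the same two pins
- parts_tray: fixed shallow stainless tray 170 (x) x 200 (y) x 16 high, wall and floor 3 thick; the brass ring lies in it. Origin at the middle of the underside, z up
- blower: bystander, loose: a green blower bulb with nozzle, 126 long, 56 across, lying down; origin at the middle of its underside
- battery: bystander, loose: a grey camera battery, 56 x 40 x 21, lying flat; origin at the middle of its underside
- lens_cap: bystander, loose: a black lens cap, 70 diameter, 10 thick; origin at the middle of its underside
- lens_body: bystander, loose: a half-dismantled black lens body standing upright, 80 diameter, 78 tall; origin at the middle of its underside
- screw_cup: bystander, loose: a clear plastic cup of small screws, 58 diameter, 36 tall; origin at the middle of its underside
- screwdriver: bystander, loose: a black and brass precision screwdriver, 140 long, 12 thick; origin at the middle of its underside
- tweezers: bystander, loose: steel tweezers, 120 long, 5 thick; origin at the middle of its underside
- lens_cell: bystander, loose: a small black lens cell with amber glass, 50 diameter, 18 tall; origin at the middle of its underside
There are look-alikes about, which are no part of the job. Several things have the shape of the ring_brass; the one meant has the colours described above. What is shaped like the ring_black but blue or pink is not meant.

How it is judged:
By the outcome, as a careful person would: the job done as asked, in the order asked, and still so for the second after the job is handed in, with the robot touching nothing.
It also fails if it takes over 72 s, if anything falls off the work surface, if the arm or the gripper's body presses on something with over 40 N, if the wrist force passes 120 N, or if a joint passes its speed limit or range.

## Working session

There is one attempt and no reset: what is moved stays moved. The work goes in short steps, Python scripts to look and compute and a tool call to move; the robot and the scene stay as the last step left them, time stands still between calls to the robot, and variables do not carry over. Pictures are saved under pics/ and viewed, and the job is handed in when it is done.

Besides the shell and the picture viewer there is one more tool, called after "Call:" by a JSON object that holds its "name" and its "arguments", one argument or row to a line. carry_out: Moves the arm, as the interface text tells. Its arguments: {"type":"object","properties":{"moves":{"type":"string"}},"required":["moves"]}

```bash
mkdir -p pics; ls
python3 - <<'E'
from plant import ctrl
import cv2
o=ctrl.get_obs()
for k,v in o.items(): print(k,v)
for n in ["side","top","wrist"]:
    s=ctrl.snapshot(n)
    cv2.imwrite(f"pics/{n}0.png",s["image"][:,:,::-1])
    print(n,s["K"].tolist(),s["R"].tolist(),s["t"].tolist())
E
```

```text
pics
clock 0.0
joint_pos [-5.95243948e+01  2.05906701e+01  6.33605846e-01 -2.01634614e-02
 -7.01366011e+01 -1.65062924e+01]
qvel [0.05031769 0.09417336 0.02868229 0.0560189  0.03688688 0.04220453]
tau [ 8.43229445e-04 -5.82723391e+01  2.93057603e+01  6.99736610e+00
  6.83259394e-03 -1.50262285e-04]
tool_pos [ 0.16288825 -0.65484415  0.40372967]
orientation [ 1.79904809e+02 -8.44103624e-03 -1.66037547e+02]
force [-0.24932233 -0.33977303 -0.51322187]
moment [ 0.0096109   0.05033153 -0.00063103]
opening 0.08754369783565433
side [[521.8832421297419, 0.0, 321.91577397142925], [0.0, 521.8832421297419, 241.0307529672939], [0.0, 0.0, 1.0]] [[-0.8287149199668382, -0.5595029595751533, 0.013712025780376813], [-0.413210680561356, 0.5951404627174562, -0.6892494200987572], [0.37747650906298574, -0.5768572335189154, -0.7243943796320657]] [0.4299874362649794, 0.3769641051950229, 1.0403821734776344]
top [[499.90153942188226, 0.0, 305.9420153321444], [0.0, 499.90153942188226, 239.388036300645], [0.0, 0.0, 1.0]] [[-0.016651423121714238, -0.9998285480494881, -0.008099667479204905], [-0.993379020980145, 0.017463869144015265, -0.11354793679785233], [0.11366992031557868, 0.006155305010538605, -0.9934995024838598]] [-0.05060226080965724, 0.5656535765769984, 1.5556896942701137]
wrist [[366.92969416411245, 0.0, 318.65783392934463], [0.0, 366.92969416411245, 236.9447435981933], [0.0, 0.0, 1.0]] [[-0.24137242162532735, 0.9704312559175502, 0.0015911055936732802], [0.9332539325367311, 0.23167531239945505, 0.2745244015189561], [0.26603843986057973, 0.06774752514225091, -0.9615788170262736]] [0.6746026295718454, -0.033724956194303504, 0.39053860751795383]
```

View pics/side0.png

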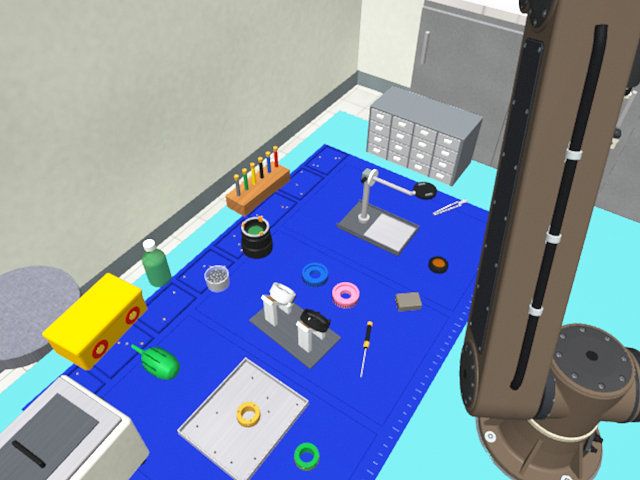

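View pics/top0.png

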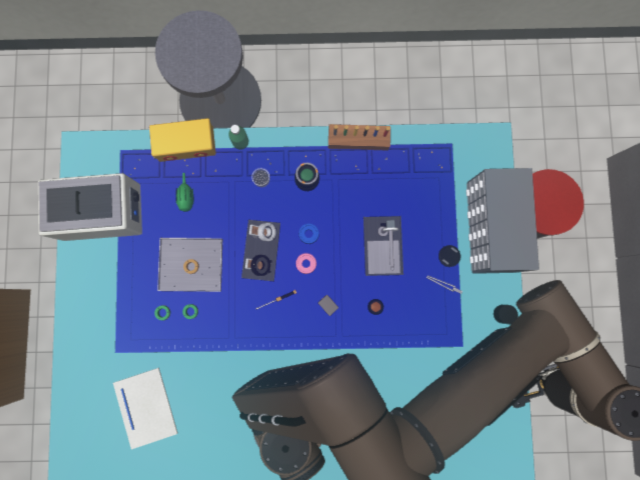

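View pics/wrist0.png

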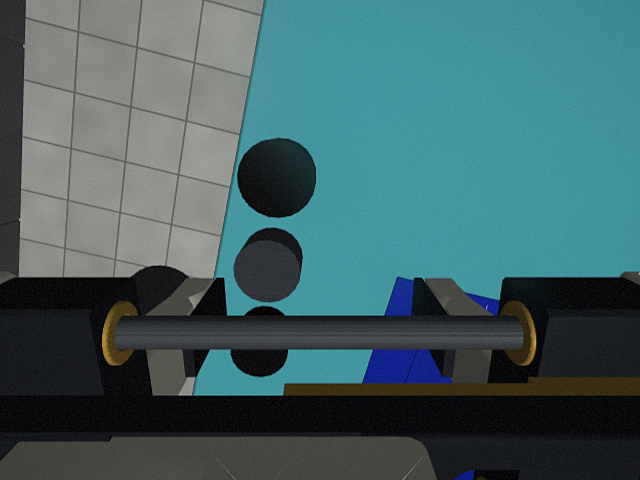

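```bash
cat > h.py <<'E'
import numpy as np, cv2
from scipy.spatial.transform import Rotation as Rot
def proj(s,X):
    c=s["R"]@np.asarray(X,float)+s["t"]; p=s["K"]@c; return p[:2]/p[2]
def ray(s,u,v):
    d=np.linalg.inv(s["K"])@np.array([u,v,1.]); R=s["R"]
    return -R.T@s["t"], (R.T@d)/np.linalg.norm(d)
def onz(s,u,v,z):
    c,d=ray(s,u,v); return c+d*(z-c[2])/d[2]
def tri(a,pa,b,pb):
    c1,d1=ray(a,*pa);c2,d2=ray(b,*pb)
    A=np.stack([d1,-d2],1); k=np.linalg.lstsq(A,c2-c1,rcond=None)[0]
    p,q=c1+k[0]*d1,c2+k[1]*d2
    return (p+q)/2,np.linalg.norm(p-q)
def crop(s,x0,y0,x1,y1,f,name):
    im=s["image"][y0:y1,x0:x1,::-1]
    cv2.imwrite(name,cv2.resize(im,None,fx=f,fy=f,interpolation=cv2.INTER_CUBIC))
E
python3 - <<'E'
from plant import ctrl
from h import *
import pickle
S=ctrl.snapshot("side");T=ctrl.snapshot("top")
pickle.dump((S,T),open("st0.pkl","wb"))
for l in ["hook_root","hook_tip","hook_stand","rest_far","rest_near","sloped_rest","parts_tray","ring_black","ring_silver","ring_brass"]:
    a=ctrl.mark_of(S,l);b=ctrl.mark_of(T,l)
    print(l,[(np.round(x["at"][::-1],1).tolist(),round(x["confidence"],2)) for x in a],[(np.round(x["at"][::-1],1).tolist(),round(x["confidence"],2)) for x in b])
    if a and b:
        X,e=tri(S,a[0]["at"][::-1],T,b[0]["at"][::-1]);print("   ",X.round(4),round(e,4))
crop(S,230,230,470,410,3.3,"pics/s1.png")
crop(T,140,200,340,340,4,"pics/t1.png")
crop(T,340,200,480,300,5,"pics/t2.png")
crop(S,320,150,480,260,5,"pics/s2.png")
E
```

```text
hook_root [([373.6, 176.3], 0.97), ([313.0, 322.4], 0.34)] [([394.8, 231.5], 0.78)]
    [ 0.5725 -0.3179  0.1656] 0.01
hook_tip [([411.9, 190.4], 0.56)] [([392.9, 263.5], 0.79)]
    [ 0.4712 -0.3104  0.176 ] 0.0067
hook_stand [([362.3, 222.3], 0.69), ([437.9, 264.5], 0.67)] [([383.9, 230.5], 0.65)]
    [ 0.5943 -0.3138 -0.0051] 0.0016
rest_far [([284.2, 296.9], 0.73), ([296.1, 331.1], 0.26)] [([266.7, 232.8], 0.82)]
    [0.5826 0.0608 0.0677] 0.0018
rest_near [([321.2, 324.3], 0.78)] [([268.1, 267.8], 0.67)]
    [0.4778 0.0606 0.0453] 0.0046
sloped_rest [([293.4, 330.3], 0.96)] [([260.9, 251.5], 0.65)]
    [0.5341 0.0873 0.0067] 0.0071
parts_tray [([245.9, 416.2], 0.7)] [([190.5, 266.8], 0.67)]
    [0.4872 0.3105 0.0206] 0.0059
ring_black [([346.6, 296.1], 0.83), ([313.4, 322.0], 0.59), ([315.9, 276.1], 0.57)] [([309.7, 263.8], 0.78), ([257.5, 266.4], 0.51), ([309.2, 233.4], 0.48)]
    [ 0.4911 -0.07   -0.0026] 0.0043
ring_silver [([280.1, 297.6], 0.91), ([312.9, 324.1], 0.31)] [([260.4, 229.8], 0.75), ([266.3, 301.9], 0.44)]
    [0.5866 0.0769 0.0809] 0.0106
ring_brass [([250.8, 416.8], 0.82), ([307.4, 460.4], 0.59), ([366.1, 359.0], 0.26)] [([160.9, 308.6], 0.69), ([186.9, 265.5], 0.67), ([188.7, 311.9], 0.45)]
    [0.3816 0.3571 0.2236] 0.0565
```

View pics/s1.png

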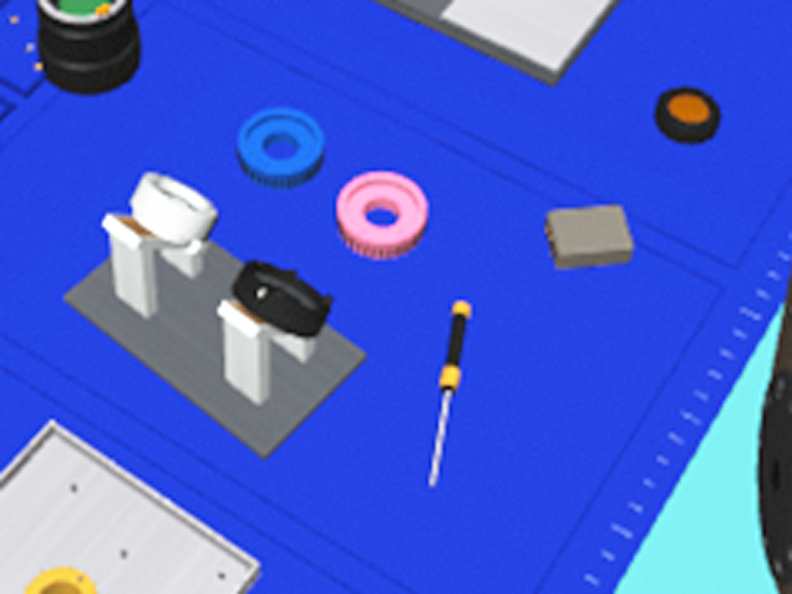

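View pics/t1.png

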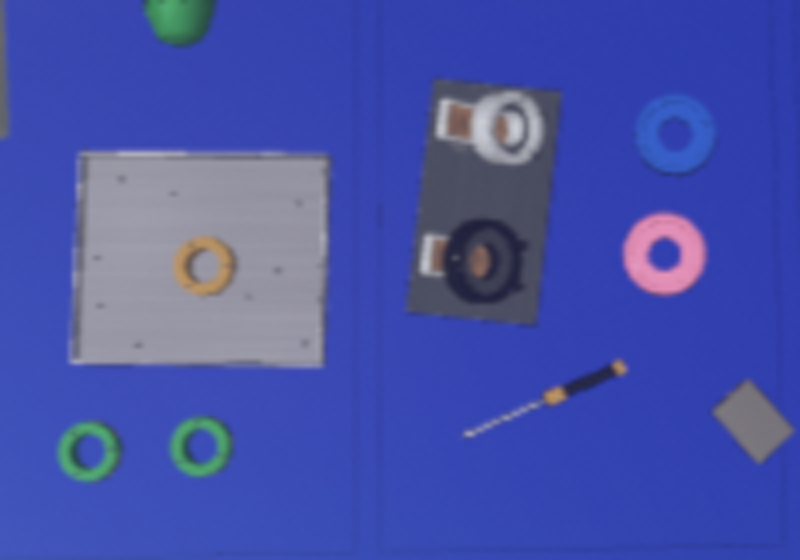

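View pics/t2.png

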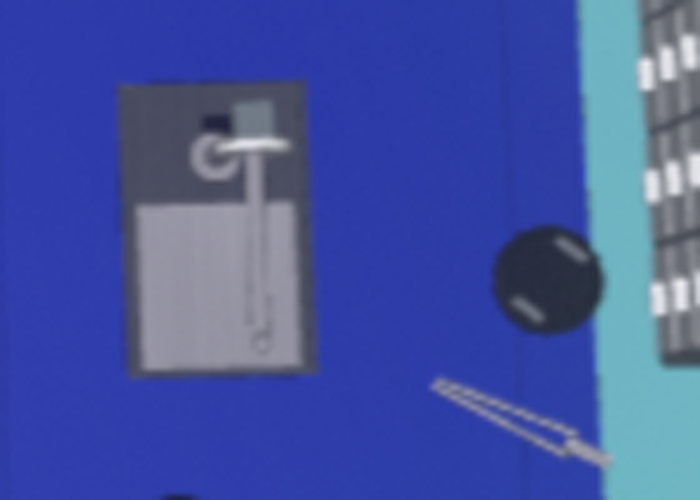

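View pics/s2.png

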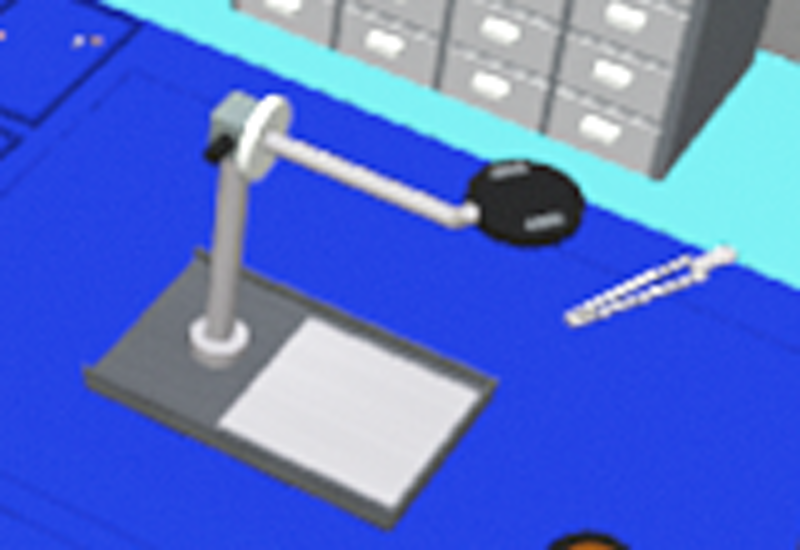

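```bash
cat > fit.py <<'E'
from h import *
import pickle
from scipy.optimize import least_squares
S,T=pickle.load(open("st0.pkl","rb"))
def W(p,L):
    x,y,a=p[:3];c,s=np.cos(a),np.sin(a);L=np.asarray(L,float)
    return np.array([x+c*L[0]-s*L[1],y+s*L[0]+c*L[1],L[2]])
def fit(obs,p0,name):
    f=lambda p:np.concatenate([proj(V,W(p,L))-np.array(uv) for V,L,uv in obs])
    r=least_squares(f,p0,loss="soft_l1",f_scale=1.)
    print(name,r.x[:2].round(4),"yaw",np.degrees(r.x[2]).round(2)); print(r.fun.reshape(-1,2).round(1).tolist())
    return r.x
t2=lambda u,v:(340+(u+.5)/5-.5,200+(v+.5)/5-.5)
s2=lambda u,v:(320+(u+.5)/5-.5,150+(v+.5)/5-.5)
t1=lambda u,v:(140+(u+.5)/4-.5,200+(v+.5)/4-.5)
s1=lambda u,v:(230+(u+.5)/3.3-.5,230+(v+.5)/3.3-.5)
h=.016
st=fit([(T,(.05,.06,h),t2(118,82)),(T,(.05,-.06,h),t2(305,82)),(T,(-.14,-.06,h),t2(316,372)),(T,(-.14,.06,h),t2(132,377)),
 (S,(.05,.06,h),s2(85,370)),(S,(.05,-.06,h),s2(200,255)),(S,(-.14,-.06,h),s2(496,380)),(S,(-.14,.06,h),s2(390,512))],[.59,-.31,0],"stand")
# rest: x 105 (+-.0525), y 190
r=.008
re=fit([(T,(.0525,-.095,r),t1(433,80)),(T,(-.0525,-.095,r),t1(562,92)),(T,(-.0525,.095,r),t1(537,325)),(T,(.0525,.095,r),t1(407,313)),
 (S,(.0525,-.095,r),s1(65,297)),(S,(.0525,.095,r),s1(265,452)),(S,(-.0525,.095,r),s1(366,355))],[.53,.08,1.57],"rest")
tr=fit([(T,(.085,.1,.016),t1(78,152)),(T,(.085,-.1,.016),t1(329,155)),(T,(-.085,-.1,.016),t1(324,366)),(T,(-.085,.1,.016),t1(70,362))],[.49,.31,0],"tray")
for n,V,L in [("root?",st,(-.03,0,.165))]:
    pass
print("onz brass top", onz(T,*t1(204,266),.003+.024),onz(S,248,411.5,.027))
for rx in (-.02,-.03,-.04):
  print(rx,proj(T,W(st,(rx,0,.165))),proj(T,W(st,(rx-.105,0,.165))),proj(S,W(st,(rx,0,.165))),proj(S,W(st,(rx-.105,0,.165))))
pickle.dump((st,re,tr),open("fit.pkl","wb"))
print("obs",t2(256,148),t2(258,325),s2(268,140),s2(455,218))
E
python3 fit.py
```

```text
stand [ 0.5899 -0.3077] yaw 0.17
[[0.5, -0.2], [0.4, -1.0], [0.6, 0.1], [-0.3, -0.2], [-0.4, 0.5], [-0.6, -0.9], [0.5, 1.0], [0.7, 1.6]]
rest [0.5372 0.0845] yaw 83.13
[[0.6, -0.8], [0.5, -0.5], [0.3, -0.2], [0.2, -0.6], [-0.5, 0.5], [0.3, 2.2], [0.8, 0.3]]
tray [0.4934 0.3127] yaw -1.54
[[0.5, -0.2], [-0.2, -0.3], [-0.5, 0.1], [0.2, 0.4]]
onz brass top [0.48634089 0.30699962 0.027     ] [0.49026634 0.30389638 0.027     ]
-0.02 [390.58463546 230.93194143] [391.99946472 267.00161863] [374.42085752 179.27532562] [411.76119189 195.05845996]
-0.03 [390.71837987 234.34162346] [392.13543241 270.46798092] [377.88015931 180.73751459] [415.43838296 196.61274707]
-0.04 [390.85233367 237.75664349] [392.27161473 273.93981492] [381.35936643 182.2081172 ] [419.13739223 198.17625638]
obs (390.8, 229.2) (391.2, 264.6) (373.2, 177.6) (410.6, 193.2)
```

```bash
cat >> h.py <<'E'
import json,pickle
def Rt(o): return Rot.from_euler("xyz",o,degrees=True).as_matrix()
def mv(cur,tgt):
    """cur,tgt=(p,R): shift in tool axes, rotvec"""
    d=cur[1].T@(tgt[0]-cur[0]); r=Rot.from_matrix(cur[1].T@tgt[1]).as_rotvec()
    return np.round(d,4).tolist(),np.round(r,4).tolist(), "rows>=%.0f"%max(np.linalg.norm(d)/.05,np.degrees(np.linalg.norm(r))/8.59)
def app(cur,d,r=(0,0,0)):
    return cur[0]+cur[1]@np.array(d), cur[1]@Rot.from_rotvec(r).as_matrix()
def frame(x,z):
    x=np.array(x,float);z=np.array(z,float);x/=np.linalg.norm(x);z/=np.linalg.norm(z)
    return np.stack([x,np.cross(z,x),z],1)
def meas(o): return np.array(o["tool_pos"]),Rt(o["orientation"])
E
python3 - <<'E'
from plant import ctrl
from h import *
o=ctrl.get_obs(); p,R=meas(o)
w=ctrl.snapshot("wrist")
c=-w["R"].T@w["t"]
print("cam in tool",R.T@(c-p)); print("cam axes in tool (cols x,y,z)",(R.T@w["R"].T).round(3))
pickle.dump((R.T@(c-p),R.T@w["R"].T,w["K"]),open("cam.pkl","wb"))
cur=(np.array([.163,-.655,.405]),Rt([180,0,-166.03]))
# tool x = -rest x
st,re,tr=pickle.load(open("fit.pkl","rb"))
a=re[2]; rx=np.array([np.cos(a),np.sin(a),0])
tgt=(np.array([.52,.06,.40]),frame(-rx,[0,0,-1]))
print(mv(cur,tgt))
E
```

```text
cam in tool [ 0.07478893 -0.00042467  0.02010556]
cam axes in tool (cols x,y,z) [[ 0.    -0.962 -0.275]
 [ 1.     0.     0.   ]
 [-0.    -0.275  0.962]]
([-0.5191, 0.6077, 0.005], [0.0, 0.0, -1.2071], 'rows>=16')
```

Call:
{"name": "carry_out", "arguments": {
  "moves": "0.0876 -0.519 0.608 0.005 0 0 -1.207;0.0876 -0.519 0.608 0.005 0 0 -1.207;0.0876 -0.519 0.608 0.005 0 0 -1.207;0.0876 -0.519 0.608 0.005 0 0 -1.207;0.0876 -0.519 0.608 0.005 0 0 -1.207;0.0876 -0.519 0.608 0.005 0 0 -1.207;0.0876 -0.519 0.608 0.005 0 0 -1.207;0.0876 -0.519 0.608 0.005 0 0 -1.207;0.0876 -0.519 0.608 0.005 0 0 -1.207;0.0876 -0.519 0.608 0.005 0 0 -1.207;0.0876 -0.519 0.608 0.005 0 0 -1.207;0.0876 -0.519 0.608 0.005 0 0 -1.207;0.0876 -0.519 0.608 0.005 0 0 -1.207;0.0876 -0.519 0.608 0.005 0 0 -1.207;0.0876 -0.519 0.608 0.005 0 0 -1.207;0.0876 -0.519 0.608 0.005 0 0 -1.207;0.0876 -0.519 0.608 0.005 0 0 -1.207;0.0876 -0.519 0.608 0.005 0 0 -1.207"
}}

```text
clock: 3.1
tool_pos: [0.52, 0.0614, 0.3992]
orientation: [179.9, -0.0, -96.8]
force: [-0.1, -1.1, -0.5]
opening: 0.0879
```

Run:
```python
from plant import ctrl
from h import *
o=ctrl.get_obs(); print(o["clock"],o["tool_pos"],o["orientation"],np.round(o["joint_pos"],2))
w=ctrl.snapshot("wrist"); pickle.dump((w,o),open("w1.pkl","wb"))
cv2.imwrite("pics/w1.png",w["image"][:,:,::-1])
for l in ["rest_near","rest_far","ring_black","ring_silver"]:
  print(l,[(x["at"],x["confidence"]) for x in ctrl.mark_of(w,l)])
```

```text
3.1 [0.52002818 0.06142804 0.39917848] [ 1.79947722e+02 -3.12195577e-02 -9.67571445e+01] [ 28.22   6.49 -18.71  -0.   -64.86 -34.98]
rest_near [([212.3, 359.0], 0.98)]
rest_far [([214.5, 247.6], 0.77)]
ring_black [([241.8, 359.3], 0.87), ([79.4, 232.2], 0.84), ([77.6, 335.3], 0.76)]
ring_silver [([222.2, 306.6], 0.73), ([237.2, 244.1], 0.59)]
```

View pics/w1.png

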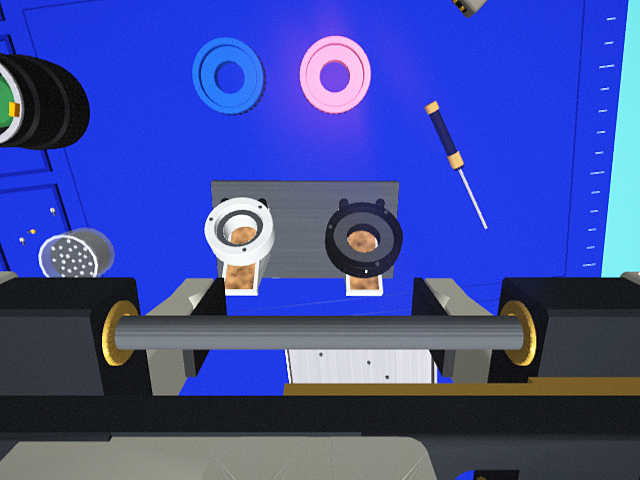

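Run:
```python
from h import *
w,o=pickle.load(open("w1.pkl","rb"))
crop(w,200,170,410,305,3.8,"pics/w1c.png")
```

```text
(no output)
```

View pics/w1c.png

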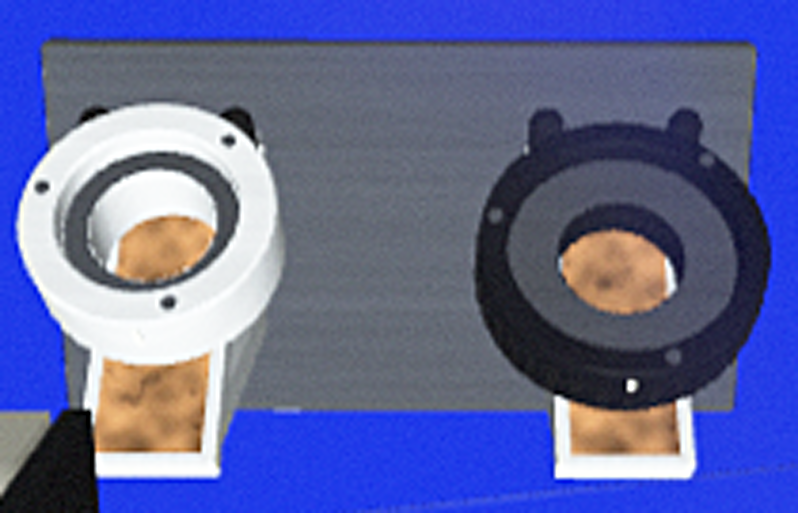

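```bash
cat > fit2.py <<'E'
from h import *
from scipy.optimize import least_squares
S,T=pickle.load(open("st0.pkl","rb")); w,o=pickle.load(open("w1.pkl","rb"))
t1=lambda u,v:(140+(u+.5)/4-.5,200+(v+.5)/4-.5)
s1=lambda u,v:(230+(u+.5)/3.3-.5,230+(v+.5)/3.3-.5)
wc=lambda u,v:(200+(u+.5)/3.8-.5,170+(v+.5)/3.8-.5)
q=2**-.5
def W(p,L):
    x,y,a=p[:3];c,s=np.cos(a),np.sin(a)
    return np.array([x+c*L[0]-s*L[1],y+s*L[0]+c*L[1],L[2]])
def pt(p,ly,up,n): # on tongue
    return W(p,(p[3]+q*up-q*n,ly,p[4]+q*up+q*n))
r=.008
F=lambda L:(lambda p:W(p,L))
P=lambda ly,up,n:(lambda p:pt(p,ly,up,n))
obs=[(T,F((.0525,-.095,r)),t1(433,80)),(T,F((-.0525,-.095,r)),t1(562,92)),(T,F((-.0525,.095,r)),t1(537,325)),(T,F((.0525,.095,r)),t1(407,313)),
 (S,F((.0525,-.095,r)),s1(65,297)),(S,F((.0525,.095,r)),s1(265,452)),(S,F((-.0525,.095,r)),s1(366,355)),
 (w,F((-.0525,-.095,r)),wc(44,42)),(w,F((-.0525,.095,r)),wc(755,44)),
 (w,P(.067,.076,0),wc(694,468)),(w,P(.037,.076,0),wc(555,468)),(w,P(-.037,.076,0),wc(219,468)),(w,P(-.067,.076,0),wc(93,468)),
 (w,P(.036,0,.018),wc(545,117)),(w,P(.068,0,.018),wc(685,117)),(w,P(-.036,0,.018),wc(240,116)),(w,P(-.068,0,.018),wc(95,116)),
 (w,lambda p:pt(p,.052,.032+p[5],.020),wc(622,254)),(w,lambda p:pt(p,-.052,.028+p[6],.026),wc(148,214)),
 (S,P(.067,.076,0),s1(220,305)),(S,P(.037,.076,0),s1(267,328)) ,(S,P(-.067,.076,0),s1(105,217)),
]
f=lambda p:np.concatenate([(proj(V,L(p))-np.array(uv))*(1. if V is w else .6) for V,L,uv in obs]+[p[5:]*100])
R=least_squares(f,[.537,.0845,1.45,-.02,.05,0,0],loss="soft_l1",f_scale=1.)
p=R.x; print(p.round(4),np.degrees(p[2])); print(R.fun[:-2].reshape(-1,2).round(1).tolist())
print("far",pt(p,-.052,0,0),"near",pt(p,.052,0,0))
print("mark resid near",proj(w,pt(p,.052,0,0)),"far",proj(w,pt(p,-.052,0,0)))
pickle.dump(p,open("rest.pkl","wb"))
E
python3 fit2.py
```

```text
[ 5.3630e-01  8.4600e-02  1.4514e+00 -2.7700e-02  4.7900e-02  3.2000e-03
  8.0000e-04] 83.15964323237361
[[0.3, -0.3], [0.2, -0.1], [0.1, 0.0], [0.1, -0.2], [-0.2, 0.5], [0.4, 1.5], [0.7, 0.3], [-0.9, 0.2], [0.5, -0.1], [0.7, -1.2], [0.7, -1.2], [-1.0, -1.3], [-4.4, -1.3], [0.4, 2.1], [-0.0, 2.1], [-1.2, 2.2], [0.5, 2.2], [1.0, -0.1], [-0.4, -0.1], [7.6, 4.3], [-7.4, -4.7], [1.0, -0.2]]
far [0.58460587 0.05097699 0.04787224] near [0.48134616 0.06336374 0.04787224]
mark resid near [359.65933046 213.59698412] far [246.84724934 213.45813992]
```

```bash
sed -i 's/,(w,P(-.067,.076,0),wc(93,468))//; s/(S,P(.067,.076,0),s1(220,305)),(S,P(.037,.076,0),s1(267,328))/(S,P(.037,.076,0),s1(220,305)),(S,P(.067,.076,0),s1(267,328))/' fit2.py; python3 fit2.py
cat > poses.py <<'E'
from h import *
q=2**-.5
p=pickle.load(open("rest.pkl","rb"))
a=p[2]; rx=np.array([np.cos(a),np.sin(a),0]); ry=np.array([-np.sin(a),np.cos(a),0]); Z=np.array([0,0,1.])
U=q*(rx+Z); N=q*(-rx+Z)
def pt(ly,up,n): return np.array([p[0],p[1],0])+rx*p[3]+Z*p[4]+ry*ly+U*up+N*n
def edge(ly,up,n,th=0):
    """grasp point at (up,n) of tongue; tool z=-U tilted by th deg into the slope; tool x=N side"""
    t=np.radians(th); z=-(U*np.cos(t)+N*np.sin(t)); x=N*np.cos(t)-U*np.sin(t)
    R=frame(x,z); return pt(ly,up,n)-R[:,2]*.159, R
E
python3 - <<'E'
from poses import *
cur=(np.array([.52,.06,.40]),frame(-rx,[0,0,-1]))
for b in (.12,):
  g=edge(.052,.040,.010,0)
  pre=(g[0]-g[1][:,2]*b,g[1]); print("pre",pre[0],mv(cur,pre)); print("tcp grasp",g[0], Rot.from_matrix(g[1]).as_euler("xyz",degrees=True))
E
```

```text
[ 0.5364  0.0846  1.4477 -0.0283  0.048   0.0037  0.0018] 82.94478898817086
[[0.4, -0.4], [0.3, -0.1], [0.1, 0.0], [0.0, -0.3], [-0.2, 0.4], [0.3, 1.5], [0.6, 0.4], [-1.0, -0.2], [0.5, 0.2], [0.4, -1.6], [0.4, -1.8], [-1.4, -2.2], [0.4, 1.5], [0.0, 1.7], [-1.3, 1.3], [0.4, 1.1], [1.0, -0.1], [-0.7, -0.1], [1.2, -0.6], [-1.0, -0.0], [1.1, -0.4]]
far [0.58457261 0.05010167 0.04795744] near [0.48136008 0.06287554 0.04795744]
mark resid near [359.60816243 213.10339855] far [246.70308167 212.54938798]
pre [0.508197   0.27971714 0.28059558] ([-0.2166, 0.0387, 0.1194], [0.0, 0.7854, -0.0], 'rows>=5')
tcp grasp [0.4977749  0.19550681 0.19574276] [-180.          -45.          -97.05521101]
```

Call:
{"name": "carry_out", "arguments": {
  "moves": "0.0876 -0.217 0.039 0.119 0 0.7854 0;0.0876 -0.217 0.039 0.119 0 0.7854 0;0.0876 -0.217 0.039 0.119 0 0.7854 0;0.0876 -0.217 0.039 0.119 0 0.7854 0;0.0876 -0.217 0.039 0.119 0 0.7854 0;0.0876 -0.217 0.039 0.119 0 0.7854 0;0.0876 -0.217 0.039 0.119 0 0.7854 0;0.0876 -0.217 0.039 0.119 0 0.7854 0;0.0876 -0.217 0.039 0.119 0 0.7854 0"
}}

```text
clock: 4.25
tool_pos: [0.5074, 0.2789, 0.2827]
orientation: [-179.9, -44.8, -97.1]
force: [0.1, 0.1, 0.6]
opening: 0.0876
```

Run:
```python
from plant import ctrl
from poses import *
o=ctrl.get_obs(); print(o["clock"],o["tool_pos"],o["orientation"],np.round(o["joint_pos"],2))
w=ctrl.snapshot("wrist"); pickle.dump((w,o),open("w2.pkl","wb"))
im=w["image"][:,:,::-1].copy()
# overlay
for ly in (-.052,.052):
  for (dy,up,n) in [(-.015,.076,0),(.015,.076,0),(-.016,0,.018),(.016,0,.018)]:
    cv2.circle(im,tuple(int(round(v)) for v in proj(w,pt(ly+dy,up,n))),3,(0,0,255),1)
for k in np.linspace(0,6.28,40):
    cv2.circle(im,tuple(int(round(v)) for v in proj(w,pt(.052+.032*np.cos(k),.0357+.032*np.sin(k),.020))),1,(0,255,0),-1)
    cv2.circle(im,tuple(int(round(v)) for v in proj(w,pt(-.052+.028*np.cos(k),.0298+.028*np.sin(k),.026))),1,(0,255,0),-1)
cv2.imwrite("pics/w2.png",im)
cur=meas(o); g=edge(.052,.043,.010); print(mv(cur,g))
```

```text
4.25 [0.50739746 0.27894639 0.2826866 ] [-179.86746904  -44.75567558  -97.07703681] [ 54.19  28.66 -19.59  20.06 -83.15 -71.2 ]
([-0.0016, -0.0005, 0.1179], [-0.002, 0.0043, -0.0003], 'rows>=2')
```

View pics/w2.png

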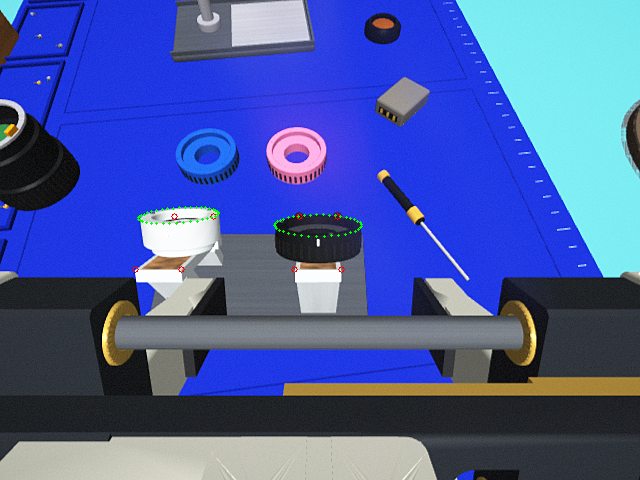

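Call:
{"name": "carry_out", "arguments": {
  "moves": "0.0876 0 0 0.045 0 0 0;0.0876 0 0 0.08 0 0 0;0.0876 0 0 0.105 0 0 0;0.0876 0 0 0.117 0 0 0;0.0876 0 0 0.117 0 0 0;0.0876 0 0 0.117 0 0 0"
}}

```text
clock: 4.9
tool_pos: [0.4979, 0.1987, 0.1994]
orientation: [-179.9, -44.9, -97.0]
force: [1.0, 0.3, 1.5]
opening: 0.0877
```

Run:
```python
from plant import ctrl
from poses import *
o=ctrl.get_obs(); print(mv(meas(o),edge(.052,.043,.010)),o["force"])
w=ctrl.snapshot("wrist");s=ctrl.snapshot("side")
cv2.imwrite("pics/w3.png",w["image"][:,:,::-1]); crop(s,230,230,400,370,4.5,"pics/s3.png")
```

```text
([-0.0003, -0.0003, 0.0018], [-0.0034, 0.0023, 0.0009], 'rows>=0') [0.96058837 0.27400382 1.47081032]
```

View pics/w3.png

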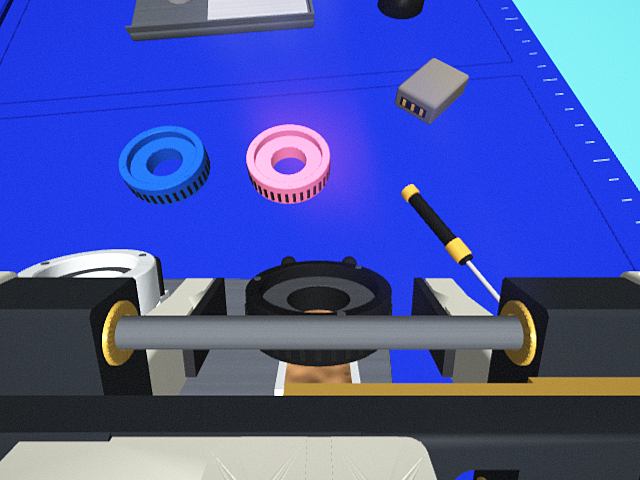

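View pics/s3.png

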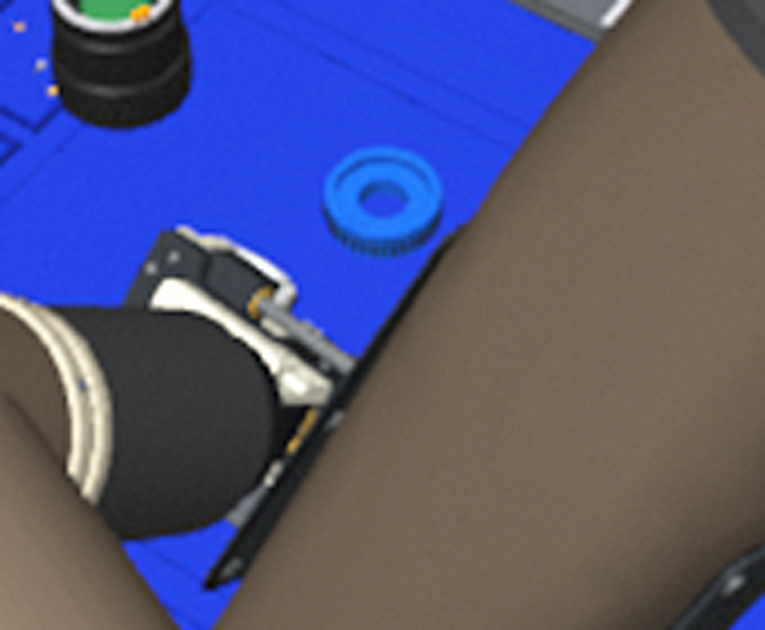

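Call:
{"name": "carry_out", "arguments": {
  "moves": "0.05 0 0 0 0 0 0;0.05 0 0 0 0 0 0;0.05 0 0 0 0 0 0;0.05 0 0 0 0 0 0;0.05 0 0 0 0 0 0;0.05 0 0 0 0 0 0"
}}

```text
clock: 5.6
tool_pos: [0.4976, 0.1988, 0.1983]
orientation: [-179.9, -45.0, -96.9]
force: [2.8, 1.2, 3.9]
opening: 0.0631
```

Call:
{"name": "carry_out", "arguments": {
  "moves": "0.05 0.01 0 -0.005 0 0 0;0.05 0.03 0 -0.02 0 0 0;0.05 0.05 0 -0.06 0 0 0;0.05 0.06 0 -0.1 0 0 0;0.05 0.06 0 -0.12 0 0 0;0.05 0.06 0 -0.12 0 0 0"
}}

```text
clock: 6.2
tool_pos: [0.5024, 0.2416, 0.3276]
orientation: [-179.8, -44.8, -96.9]
force: [-1.0, -0.3, -3.4]
opening: 0.0631
```

Run:
```python
from plant import ctrl
from poses import *
o=ctrl.get_obs(); print(o["clock"],o["tool_pos"],o["force"],o["opening"])
cmd=app(edge(.052,.043,.010),(.06,0,-.12)); print(cmd[0], mv(meas(o),cmd))
R=frame([-1,-.003,0],[0,0,-1])
for tgt in ([.43,.0,.42],[.40,-.307,.40]):
  t=(np.array(tgt),R); print(mv(cmd,t))
w=ctrl.snapshot("wrist");cv2.imwrite("pics/w4.png",w["image"][:,:,::-1])
```

```text
6.2 [0.50237547 0.2415985  0.32761712] [-1.03923452 -0.28812103 -3.3844273 ] 0.06310567093393323
[0.5032465  0.23971724 0.3251433 ] ([-0.0005, -0.0011, 0.003], [-0.0042, 0.0042, 0.0013], 'rows>=0')
([0.2417, 0.0432, 0.1075], [-0.5651, -0.6413, 1.3642], 'rows>=11')
([0.4456, 0.0353, 0.3397], [-0.5651, -0.6413, 1.3642], 'rows>=11')
```

View pics/w4.png

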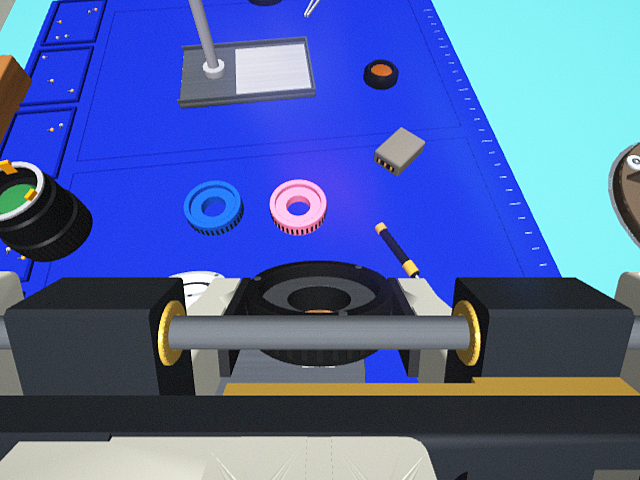

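Call:
{"name": "carry_out", "arguments": {
  "moves": "0.05 0.1 0 0.02 -0.05 -0.06 0.12;0.05 0.446 0.035 0.34 -0.5651 -0.6413 1.3642;0.05 0.446 0.035 0.34 -0.5651 -0.6413 1.3642;0.05 0.446 0.035 0.34 -0.5651 -0.6413 1.3642;0.05 0.446 0.035 0.34 -0.5651 -0.6413 1.3642;0.05 0.446 0.035 0.34 -0.5651 -0.6413 1.3642;0.05 0.446 0.035 0.34 -0.5651 -0.6413 1.3642;0.05 0.446 0.035 0.34 -0.5651 -0.6413 1.3642;0.05 0.446 0.035 0.34 -0.5651 -0.6413 1.3642;0.05 0.446 0.035 0.34 -0.5651 -0.6413 1.3642;0.05 0.446 0.035 0.34 -0.5651 -0.6413 1.3642;0.05 0.446 0.035 0.34 -0.5651 -0.6413 1.3642;0.05 0.446 0.035 0.34 -0.5651 -0.6413 1.3642;0.05 0.446 0.035 0.34 -0.5651 -0.6413 1.3642;0.05 0.446 0.035 0.34 -0.5651 -0.6413 1.3642;0.05 0.446 0.035 0.34 -0.5651 -0.6413 1.3642"
}}

```text
clock: 7.85
tool_pos: [0.401, -0.3062, 0.3997]
orientation: [180.0, -0.0, -179.6]
force: [0.3, -0.3, -0.8]
opening: 0.0633
```

Run:
```python
from plant import ctrl
from h import *
o=ctrl.get_obs(); print(o["clock"],o["tool_pos"],o["orientation"],np.round(o["joint_pos"],1),o["force"])
w=ctrl.snapshot("wrist");s=ctrl.snapshot("side");T=ctrl.snapshot("top")
pickle.dump((w,s,T,o),open("w5.pkl","wb"))
cv2.imwrite("pics/w5.png",w["image"][:,:,::-1]);crop(s,300,100,500,260,4,"pics/s5.png");crop(T,340,190,480,300,5,"pics/t5.png")
for l in ("hook_root","hook_tip","ring_black"):
  for v in (w,s,T): print(l,[(np.round(x["at"][::-1],1),round(x["confidence"],2)) for x in ctrl.mark_of(v,l)])
```

```text
7.85 [ 0.40095762 -0.3062408   0.39970049] [ 1.79971043e+02 -4.79311605e-02 -1.79557707e+02] [-15.    4.6 -20.8  -0.  -64.7 -74.5] [ 0.28260072 -0.3353863  -0.78070166]
hook_root []
hook_root [(array([413.8, 190.7]), 0.66)]
hook_root [(array([392.1, 229.7]), 0.78)]
hook_tip [(array([314.5, 350.5]), 0.91)]
hook_tip [(array([415.4, 191.4]), 0.57)]
hook_tip [(array([393.2, 265. ]), 0.72)]
ring_black [(array([541.9, 288.4]), 0.97), (array([317.3, 323.9]), 0.78)]
ring_black [(array([315.7, 275.4]), 0.96), (array([346.3, 297.9]), 0.94), (array([436.5, 181.9]), 0.39)]
ring_black [(array([304.5, 234.3]), 0.68), (array([307.7, 263.2]), 0.36)]
```

View pics/w5.png

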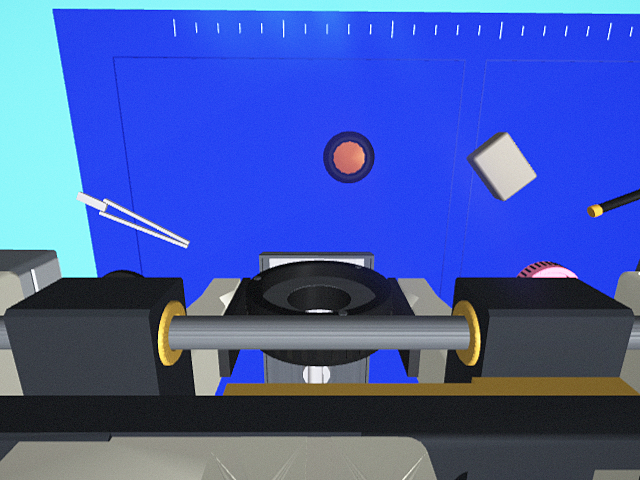

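View pics/s5.png

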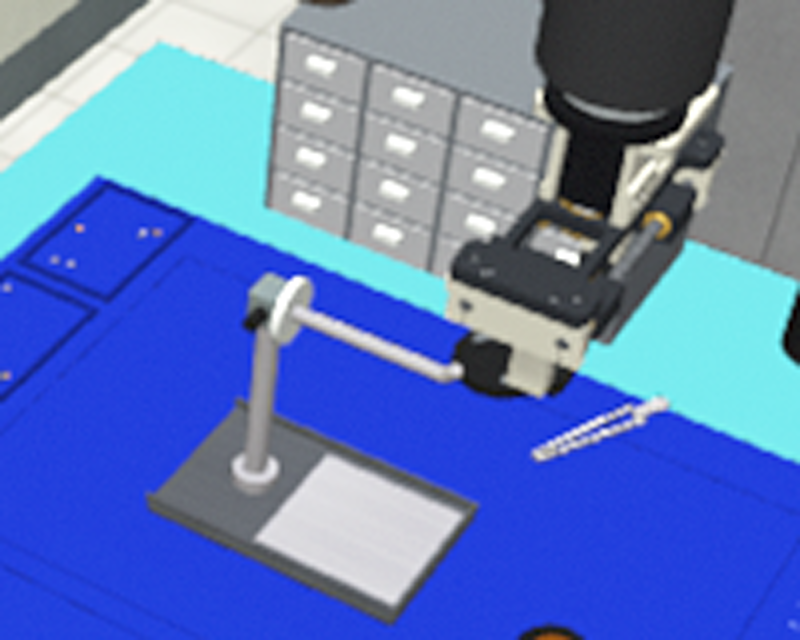

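View pics/t5.png

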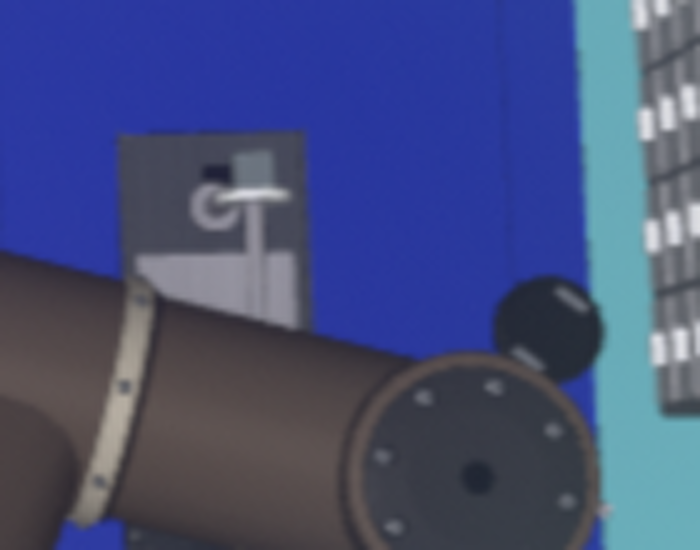

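Run:
```python
from h import *
w,s,T,o=pickle.load(open("w5.pkl","rb")); st,re,tr=pickle.load(open("fit.pkl","rb"))
x,y,a=st
W=lambda L:np.array([x+np.cos(a)*L[0]-np.sin(a)*L[1],y+np.sin(a)*L[0]+np.cos(a)*L[1],L[2]])
for n,L in dict(bfl=(-.14,-.06,.016),bfr=(-.14,.06,.016),post=(0,0,.02),root=(-.018,0,.165),tip=(-.123,0,.165),collartop=(-.018,0,.187)).items():
  print(n,proj(w,W(L)).round(1),proj(s,W(L)).round(1),proj(T,W(L)).round(1))
crop(w,230,240,400,400,4.5,"pics/w5c.png")
crop(s,355,150,470,235,6.5,"pics/s5c.png")
# held ring predicted: centre tool (0,0,.168), front x=+.01
cur=meas(o)
P=lambda v:cur[0]+cur[1]@np.array(v)
print("front face centre px",proj(w,P((.010,0,.168))),"L/R",proj(w,P((.010,-.032,.168))),proj(w,P((.010,.032,.168))),"top/bot",proj(w,P((.010,0,.136))),proj(w,P((.010,0,.200))))
```

```text
bfl [259.4 255.2] [419.3 226.6] [403.4 274.1]
bfr [374.2 255.7] [398.3 253.6] [365.7 274.8]
post [316.4 373. ] [363.5 217.7] [383.1 230.6]
root [315.4 474.9] [373.7 179. ] [390.6 230.3]
tip [315.7 351.5] [411.  194.7] [392.  266.3]
collartop [315.1 503.5] [374.5 172.1] [391.8 229.2]
front face centre px [319.89933159 286.39130127] L/R [246.49059293 286.38346589] [393.30628457 286.39913645] top/bot [320.19748807 323.12819479] [319.69738037 261.50819279]
```

View pics/w5c.png

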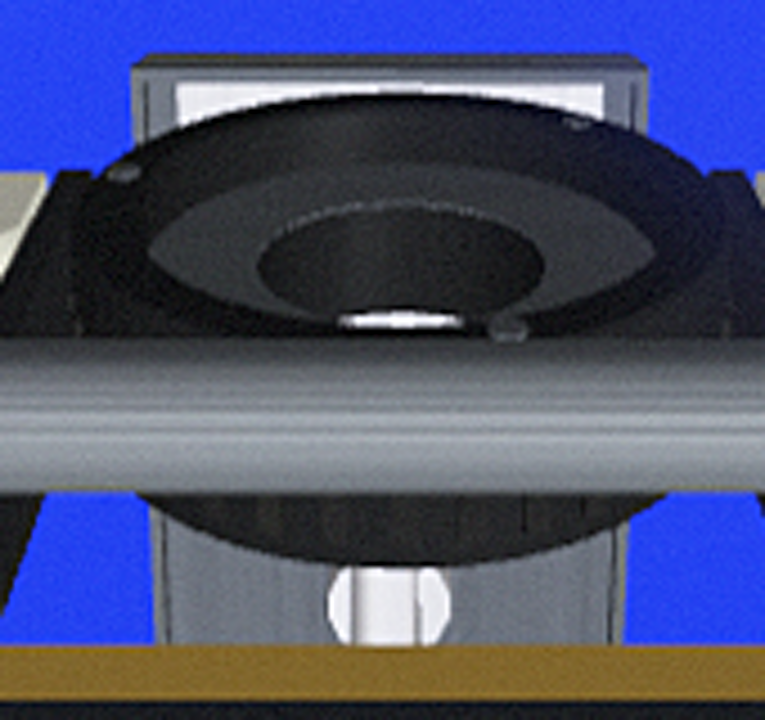

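View pics/s5c.png

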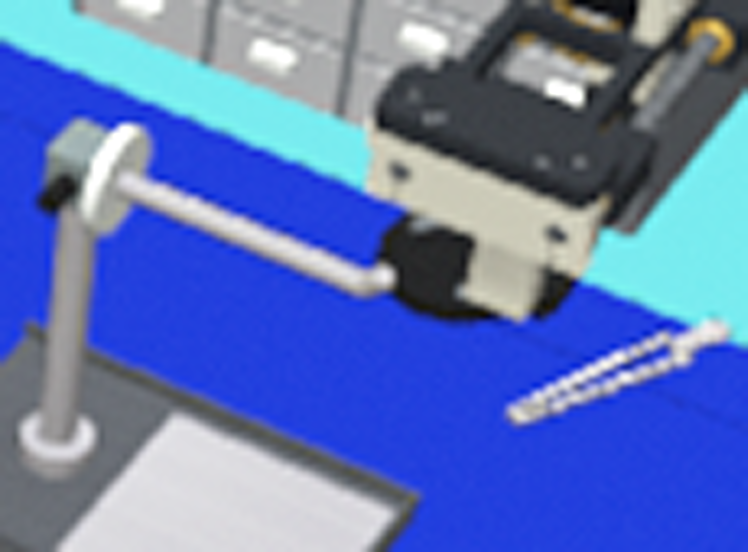

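Call:
{"name": "carry_out", "arguments": {
  "moves": "0.05 0 -0.0015 0.03 0 0 0;0.05 0 -0.0015 0.055 0 0 0;0.05 0 -0.0015 0.064 0 0 0;0.05 0 -0.0015 0.064 0 0 0;0.05 0 -0.0015 0.064 0 0 0"
}}

```text
clock: 8.95
tool_pos: [0.4015, -0.309, 0.3371]
orientation: [-180.0, 0.0, -179.6]
force: [0.4, 0.2, -0.9]
opening: 0.0632
```

Run:
```python
from plant import ctrl
from h import *
o=ctrl.get_obs(); print(o["clock"],o["tool_pos"],o["orientation"],o["force"])
w=ctrl.snapshot("wrist");s=ctrl.snapshot("side")
crop(w,230,240,400,400,4.5,"pics/w6c.png")
crop(s,355,150,470,235,6.5,"pics/s6c.png")
```

```text
8.95 [ 0.40145528 -0.30898774  0.33710188] [-1.79959501e+02  4.26017498e-02 -1.79629184e+02] [ 0.36669353  0.24478161 -0.94161306]
```

View pics/w6c.png

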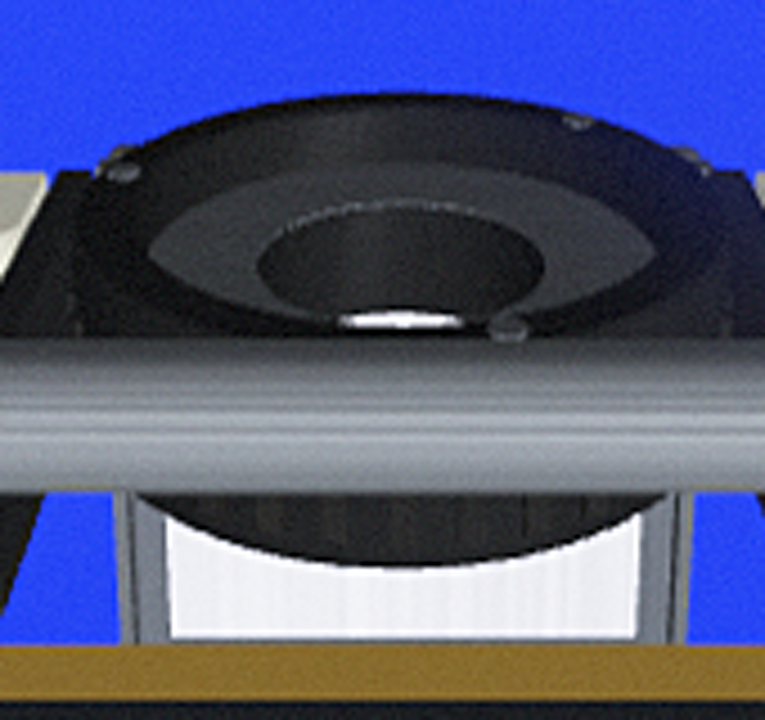

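View pics/s6c.png

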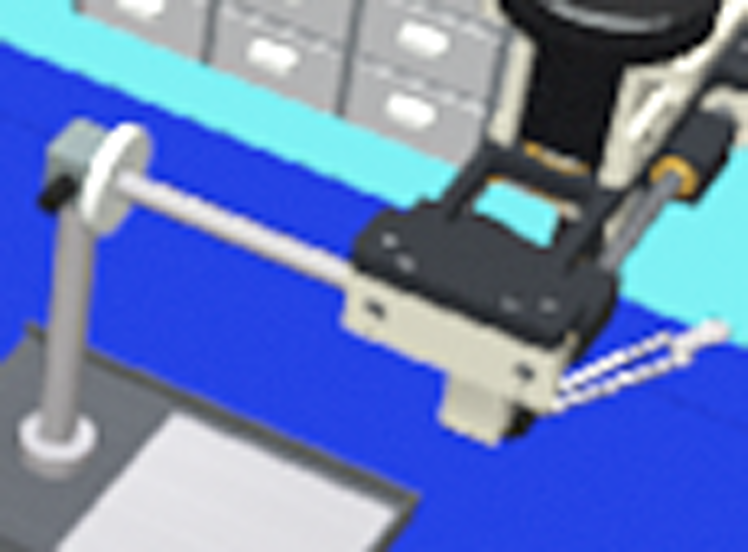

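Call:
{"name": "carry_out", "arguments": {
  "moves": "0.05 -0.02 0.001 0 0 0 0;0.05 -0.04 0.001 0 0 0 0;0.05 -0.06 0.001 0 0 0 0;0.05 -0.08 0.001 0 0 0 0;0.05 -0.08 0.001 0 0 0 0"
}}

```text
clock: 9.55
tool_pos: [0.4833, -0.3073, 0.3371]
orientation: [-179.9, 0.1, -179.6]
force: [-0.1, 0.0, -1.7]
opening: 0.0628
```

Run:
```python
from plant import ctrl
from h import *
o=ctrl.get_obs(); print(o["clock"],o["tool_pos"],o["orientation"],o["force"])
w=ctrl.snapshot("wrist");s=ctrl.snapshot("side")
crop(w,230,240,400,400,4.5,"pics/w7c.png")
crop(s,355,150,470,235,6.5,"pics/s7c.png")
```

```text
9.55 [ 0.48331903 -0.30734726  0.33707916] [-1.79937101e+02  1.21113310e-01 -1.79582072e+02] [-0.0803267   0.0257934  -1.68634836]
```

View pics/w7c.png

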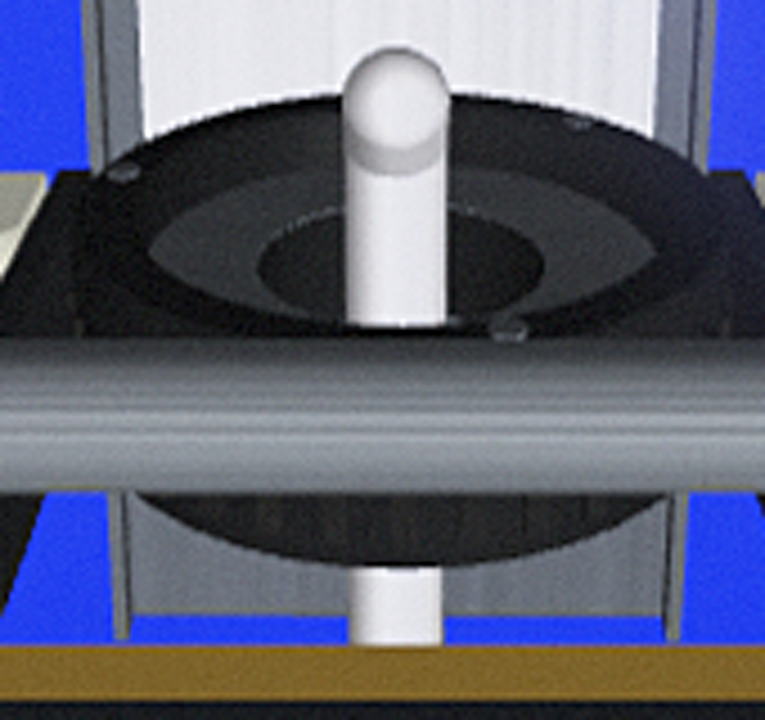

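View pics/s7c.png

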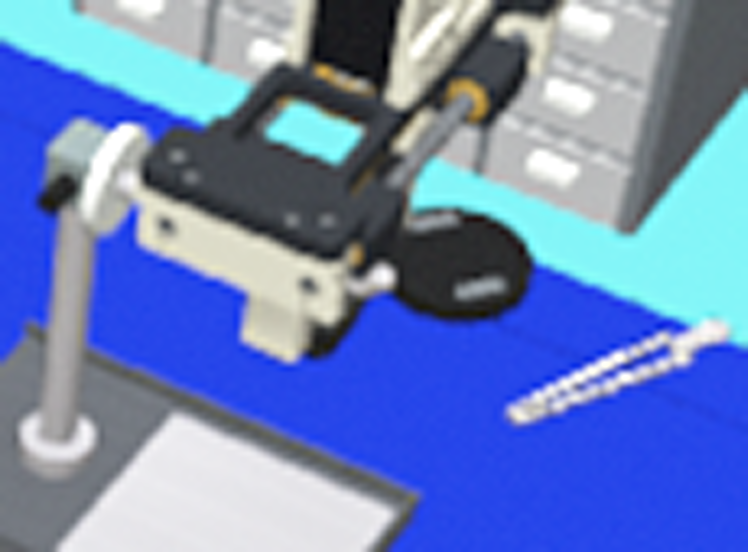

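Call:
{"name": "carry_out", "arguments": {
  "moves": "0.05 -0.02 0 0.002 0 0 0;0.05 -0.04 0 0.006 0 0 0;0.05 -0.06 0 0.011 0 0 0;0.05 -0.07 0 0.0115 0 0 0;0.05 -0.07 0 0.0115 0 0 0;0.05 -0.07 0 0.0115 0 0 0"
}}

```text
clock: 10.25
tool_pos: [0.5516, -0.3074, 0.3272]
orientation: [-179.9, 0.3, -179.6]
force: [2.0, -1.1, 5.0]
opening: 0.0628
```

Call:
{"name": "carry_out", "arguments": {
  "moves": "0.05 -0.004 0 0 0 0 0;0.05 -0.006 0 0 0 0 0;0.05 -0.008 0 0 0 0 0;0.05 -0.008 0 0 0 0 0"
}}

```text
clock: 10.65
tool_pos: [0.5576, -0.3074, 0.327]
orientation: [-179.9, -0.0, -179.7]
force: [-6.8, -0.1, 10.3]
opening: 0.0628
```

Call:
{"name": "carry_out", "arguments": {
  "moves": "0.05 0 0 -0.0015 0 0 0;0.05 -0.002 0 -0.0015 0 0 0;0.05 -0.004 0 -0.0015 0 0 0;0.05 -0.004 0 -0.0015 0 0 0"
}}

```text
clock: 11.05
tool_pos: [0.5626, -0.3069, 0.3271]
orientation: [-180.0, -0.0, -179.6]
force: [-4.3, -0.4, 7.1]
opening: 0.0632
```

Run:
```python
from plant import ctrl
from h import *
o=ctrl.get_obs(); print(o["clock"],o["tool_pos"],o["orientation"],o["force"])
w=ctrl.snapshot("wrist");s=ctrl.snapshot("side")
crop(w,230,240,400,400,4.5,"pics/w8c.png")
crop(s,345,140,460,225,6.5,"pics/s8c.png")
```

```text
11.05 [ 0.56263896 -0.30694738  0.32711832] [-1.79967629e+02 -2.28596415e-02 -1.79638289e+02] [-4.28234361 -0.37711474  7.1367821 ]
```

View pics/w8c.png

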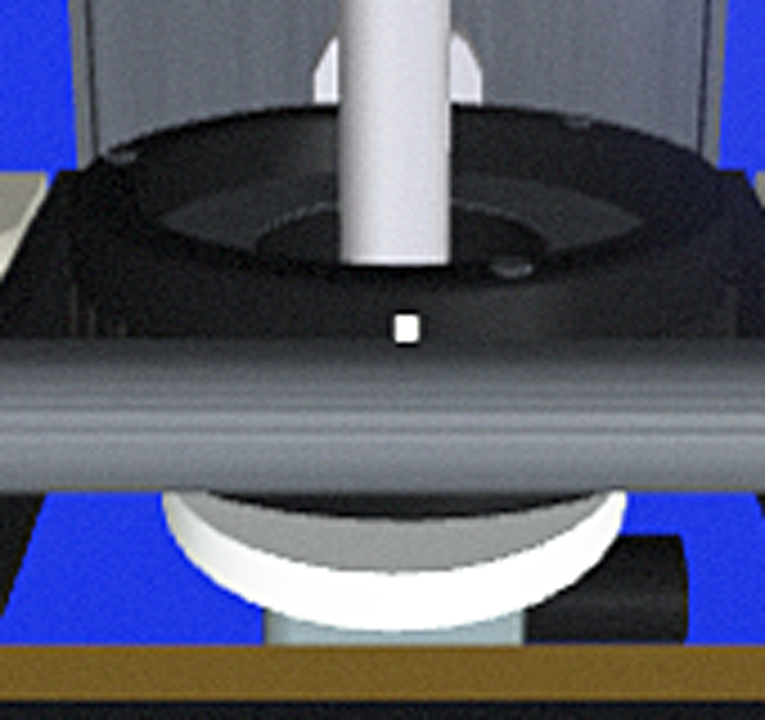

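View pics/s8c.png

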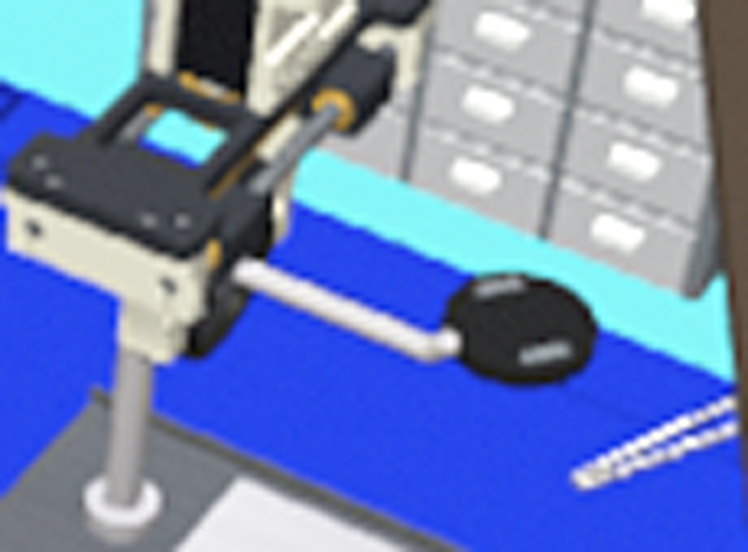

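Call:
{"name": "carry_out", "arguments": {
  "moves": "0.05 0 0 -0.003 0 0 0;0.05 -0.004 0 -0.003 0 0 0;0.05 -0.006 0 -0.003 0 0 0;0.05 -0.006 0 -0.003 0 0 0"
}}

```text
clock: 11.55
tool_pos: [0.5657, -0.3068, 0.3282]
orientation: [179.9, -0.6, -179.7]
force: [-14.9, 0.5, 7.0]
opening: 0.0629
```

Call:
{"name": "carry_out", "arguments": {
  "moves": "0.05 -0.002 0 0 0 0 0;0.05 -0.004 0 0 0 0 0;0.05 -0.004 0 0 0 0 0"
}}

```text
clock: 11.85
tool_pos: [0.5673, -0.307, 0.3278]
orientation: [179.8, -1.0, -179.7]
force: [-25.8, 0.7, 11.7]
opening: 0.0632
```

Run:
```python
from plant import ctrl
from h import *
w=ctrl.snapshot("wrist")
crop(w,230,240,400,400,4.5,"pics/w9c.png")
```

```text
(no output)
```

View pics/w9c.png

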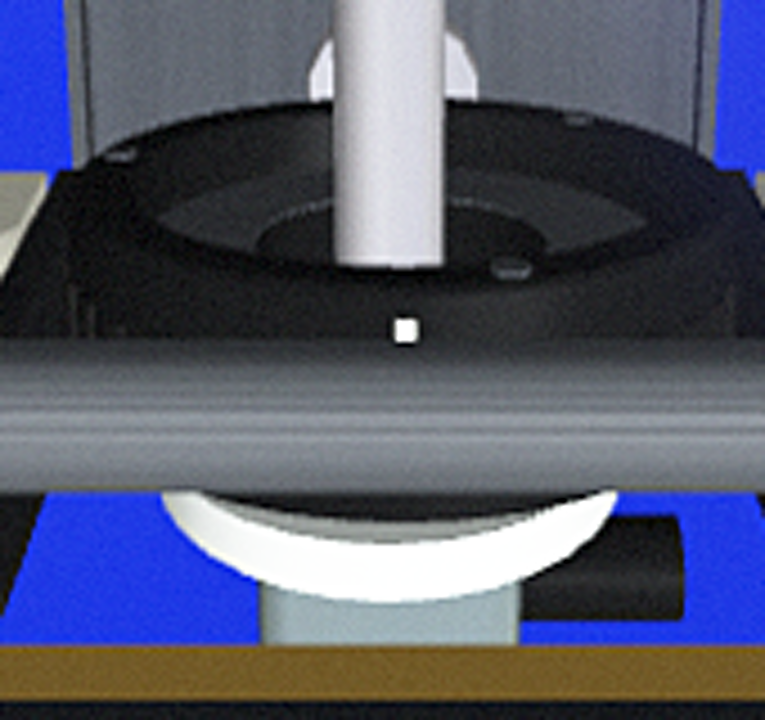

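Call:
{"name": "carry_out", "arguments": {
  "moves": "0.05 0.002 0 -0.001 0 0 0;0.05 0.002 0 -0.001 0 0 0;0.0876 0.002 0 -0.001 0 0 0;0.0876 0.002 0 -0.001 0 0 0;0.0876 0.002 0 -0.001 0 0 0;0.0876 0.002 0 -0.001 0 0 0;0.0876 0.002 0 -0.001 0 0 0"
}}

```text
clock: 12.6
tool_pos: [0.5713, -0.3065, 0.3302]
orientation: [-180.0, 0.0, -179.6]
force: [0.4, 0.0, -0.9]
opening: 0.0867
```

Run:
```python
from plant import ctrl
from h import *
o=ctrl.get_obs(); print(o["clock"],o["tool_pos"],o["orientation"],o["force"])
w=ctrl.snapshot("wrist")
crop(w,230,240,400,400,4.5,"pics/w10c.png")
```

```text
12.6 [ 0.57131274 -0.30650947  0.33023439] [-1.79999621e+02  2.79477979e-02 -1.79627554e+02] [ 0.40197758  0.01306874 -0.92966677]
```

View pics/w10c.png

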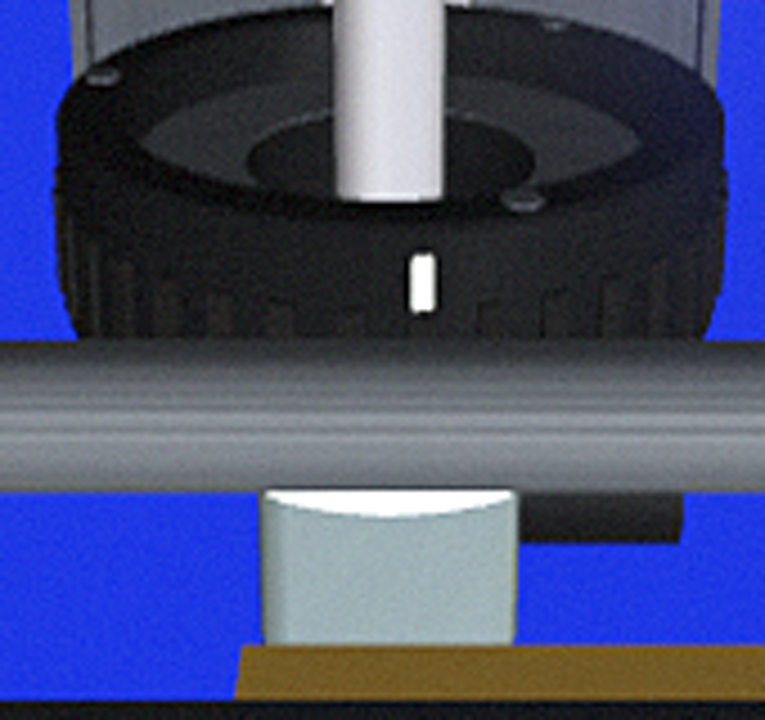

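Call:
{"name": "carry_out", "arguments": {
  "moves": "0.0876 0.02 0 0 0 0 0;0.0876 0.05 0 0 0 0 0;0.0876 0.06 0 0 0 0 0;0.0876 0.06 0 0 0 0 0"
}}

```text
clock: 13.05
tool_pos: [0.5099, -0.3071, 0.3307]
orientation: [-180.0, 0.0, -179.7]
force: [0.6, 1.1, -0.5]
opening: 0.0873
```

Run:
```python
from plant import ctrl
from h import *
o=ctrl.get_obs(); print(o["clock"],o["tool_pos"],o["orientation"],o["force"])
w=ctrl.snapshot("wrist");s=ctrl.snapshot("side")
crop(w,160,200,480,440,2.5,"pics/w11c.png")
crop(s,345,140,460,225,6.5,"pics/s11c.png")
```

```text
13.05 [ 0.50994142 -0.30709108  0.33074304] [-1.79997486e+02  3.52049911e-02 -1.79675014e+02] [ 0.61558711  1.05168625 -0.48933494]
```

View pics/w11c.png

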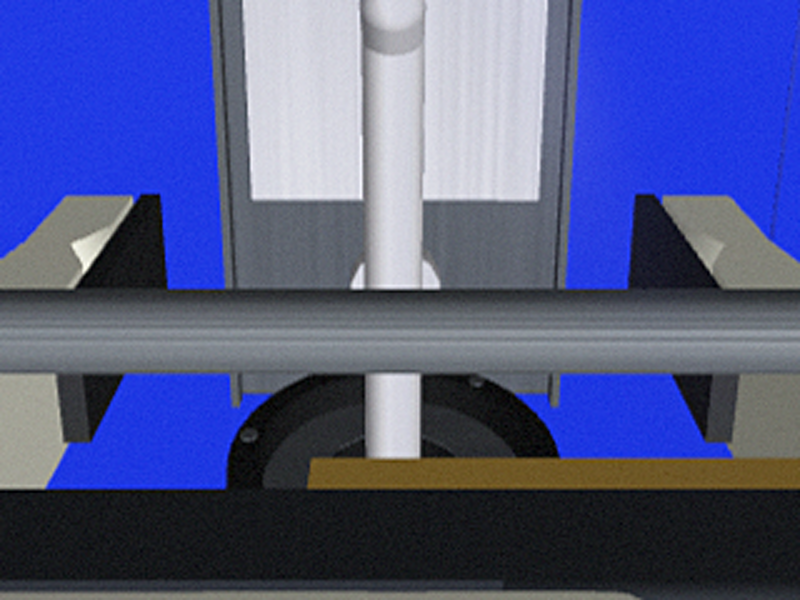

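View pics/s11c.png

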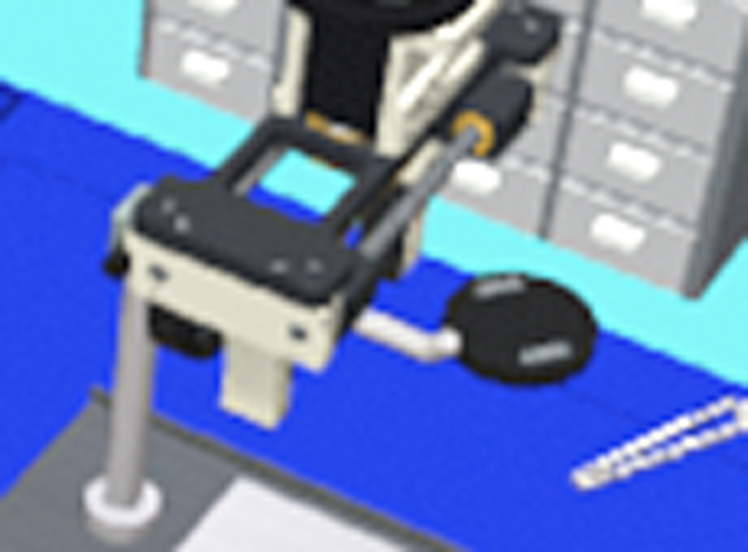

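Call:
{"name": "carry_out", "arguments": {
  "moves": "0.048 0 0 0.006 0 0 0;0.048 0 0 0.012 0 0 0;0.048 0 0 0.012 0 0 0;0.048 0 0 0.012 0 0 0;0.048 0 0 0.012 0 0 0;0.048 -0.015 0 0.012 0 0 0;0.048 -0.025 0 0.012 0 0 0;0.048 -0.03 0 0.012 0 0 0;0.048 -0.03 0 0.012 0 0 0"
}}

```text
clock: 14.05
tool_pos: [0.5413, -0.3069, 0.3179]
orientation: [180.0, -0.1, -179.6]
force: [-1.8, -0.1, 1.4]
opening: 0.0481
```

Call:
{"name": "carry_out", "arguments": {
  "moves": "0.048 -0.002 0 0 0 0 0;0.048 -0.004 0 0 0 0 0;0.048 -0.005 0 0 0 0 0;0.048 -0.005 0 0 0 0 0"
}}

```text
clock: 14.45
tool_pos: [0.5428, -0.307, 0.3177]
orientation: [179.9, -0.5, -179.7]
force: [-15.9, 0.4, 8.2]
opening: 0.0477
```

Call:
{"name": "carry_out", "arguments": {
  "moves": "0.048 0.01 0 0 0 0 0;0.048 0.04 0 -0.01 0 0 0;0.048 0.06 0 -0.05 0 0 0;0.048 0.06 0 -0.1 0 0 0;0.06 0.06 0 -0.13 0 0 0;0.08 0.06 0 -0.13 0 0 0"
}}

```text
clock: 15.05
tool_pos: [0.4866, -0.3076, 0.4541]
orientation: [-179.8, 0.6, -179.6]
force: [0.4, -0.6, -0.1]
opening: 0.0589
```

Run:
```python
from plant import ctrl
from h import *
o=ctrl.get_obs(); print(o["clock"],o["tool_pos"],o["orientation"],o["force"])
w=ctrl.snapshot("wrist");s=ctrl.snapshot("side");T=ctrl.snapshot("top")
crop(s,345,140,460,225,6.5,"pics/s12c.png")
crop(T,350,200,430,260,9,"pics/t12c.png")
cv2.imwrite("pics/w12.png",w["image"][:,:,::-1])
```

```text
15.05 [ 0.48658501 -0.30763262  0.45407486] [-179.78718107    0.57569397 -179.61311636] [ 0.39159325 -0.63519409 -0.14233994]
```

View pics/s12c.png

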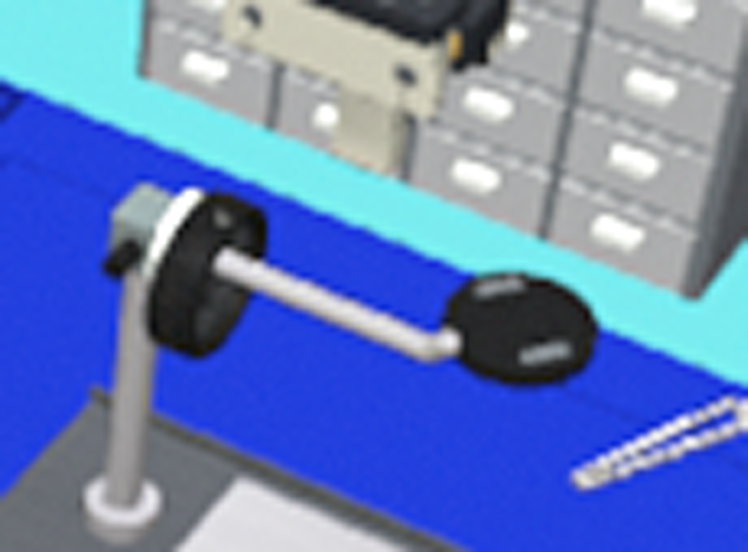

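View pics/t12c.png

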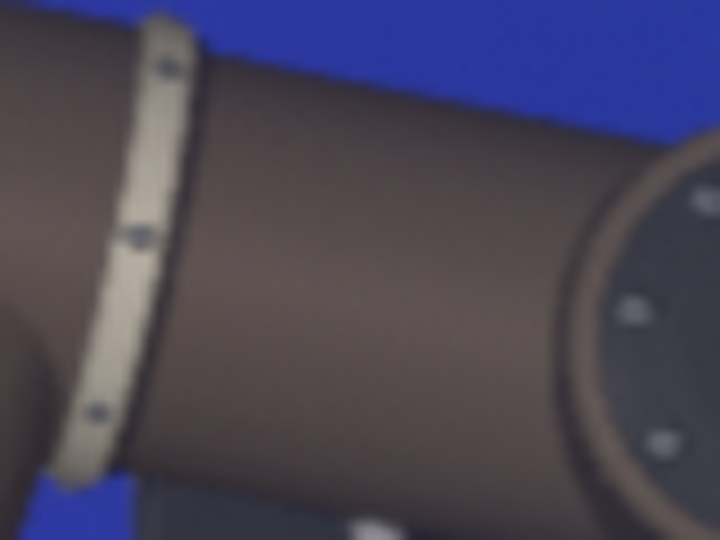

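View pics/w12.png

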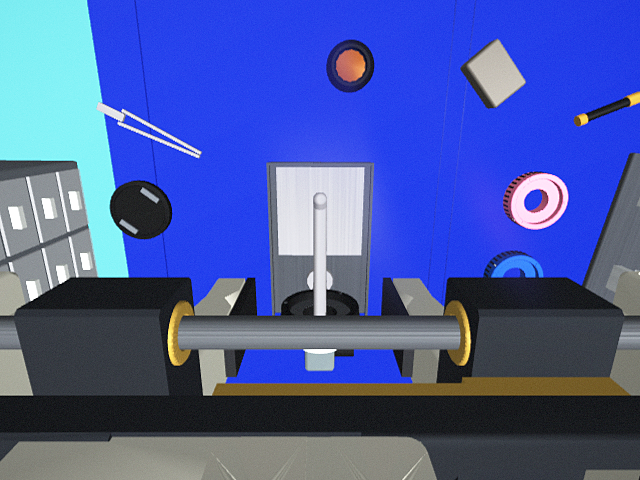

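Run:
```python
from plant import ctrl
from poses import *
o=ctrl.get_obs(); cur=meas(o)
g=edge(-.052,.037,.0175); pre=(g[0]-g[1][:,2]*.12,g[1]); print(pre[0],mv(cur,pre),np.round(o["joint_pos"],1))
```

```text
[0.61049761 0.25957487 0.28377756] ([-0.128, 0.5657, 0.1644], [0.5638, 0.6429, -1.3615], 'rows>=12') [-12.8   9.7  -8.4  -0.  -71.9 -76.8]
```

Call:
{"name": "carry_out", "arguments": {
  "moves": "0.0876 -0.128 0.566 0.164 0.5638 0.6429 -1.3615;0.0876 -0.128 0.566 0.164 0.5638 0.6429 -1.3615;0.0876 -0.128 0.566 0.164 0.5638 0.6429 -1.3615;0.0876 -0.128 0.566 0.164 0.5638 0.6429 -1.3615;0.0876 -0.128 0.566 0.164 0.5638 0.6429 -1.3615;0.0876 -0.128 0.566 0.164 0.5638 0.6429 -1.3615;0.0876 -0.128 0.566 0.164 0.5638 0.6429 -1.3615;0.0876 -0.128 0.566 0.164 0.5638 0.6429 -1.3615;0.0876 -0.128 0.566 0.164 0.5638 0.6429 -1.3615;0.0876 -0.128 0.566 0.164 0.5638 0.6429 -1.3615;0.0876 -0.128 0.566 0.164 0.5638 0.6429 -1.3615;0.0876 -0.128 0.566 0.164 0.5638 0.6429 -1.3615;0.0876 -0.128 0.566 0.164 0.5638 0.6429 -1.3615;0.0876 -0.128 0.566 0.164 0.5638 0.6429 -1.3615;0.0876 -0.128 0.566 0.164 0.5638 0.6429 -1.3615;0.0876 -0.128 0.566 0.164 0.5638 0.6429 -1.3615;0.0876 -0.128 0.566 0.164 0.5638 0.6429 -1.3615"
}}

```text
clock: 16.9
tool_pos: [0.6105, 0.2583, 0.2849]
orientation: [180.0, -45.0, -97.1]
force: [-0.1, -0.6, 0.7]
opening: 0.0877
```

Run:
```python
from plant import ctrl
from poses import *
o=ctrl.get_obs(); print(o["clock"],np.round(o["joint_pos"],1))
w=ctrl.snapshot("wrist"); pickle.dump((w,o),open("w13.pkl","wb"))
g=edge(-.052,.037,.0175); print(mv(meas(o),g))
im=w["image"][:,:,::-1].copy()
for k in np.linspace(0,6.28,40):
    cv2.circle(im,tuple(int(round(v)) for v in proj(w,pt(-.052+.028*np.cos(k),.0298+.028*np.sin(k),.026))),1,(0,255,0),-1)
for dy in (-.015,.015): cv2.circle(im,tuple(int(round(v)) for v in proj(w,pt(-.052+dy,.076,0))),3,(0,0,255),1)
cv2.imwrite("pics/w13.png",cv2.resize(im[180:400,180:480],None,fx=2.6,fy=2.6))
```

```text
16.9 [ 45.9  34.2 -10.9  25.3 -84.2 -64.7]
([-0.0016, 0.0, 0.1199], [0.0011, 0.0002, -0.0007], 'rows>=2')
```

View pics/w13.png

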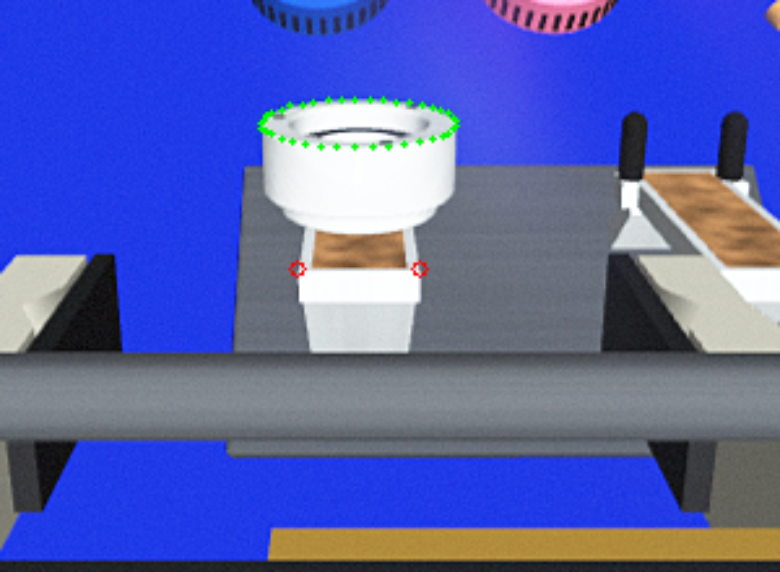

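Call:
{"name": "carry_out", "arguments": {
  "moves": "0.0876 0 0 0.045 0 0 0;0.0876 -0.0005 0 0.08 0 0 0;0.0876 -0.0005 0 0.11 0 0 0;0.0876 -0.0005 0 0.121 0 0 0;0.0876 -0.0005 0 0.121 0 0 0;0.0876 -0.0005 0 0.121 0 0 0"
}}

```text
clock: 17.55
tool_pos: [0.6007, 0.1756, 0.1995]
orientation: [-179.9, -45.0, -97.1]
force: [0.3, -0.3, -0.3]
opening: 0.0879
```

Call:
{"name": "carry_out", "arguments": {
  "moves": "0.042 0 0 0 0 0 0;0.042 0 0 0 0 0 0;0.042 0 0 0 0 0 0;0.042 0 0 0 0 0 0;0.042 0 0 0 0 0 0;0.042 0 0 0 0 0 0"
}}

```text
clock: 18.15
tool_pos: [0.6002, 0.1754, 0.1987]
orientation: [-180.0, -45.0, -97.0]
force: [1.0, 1.1, 2.4]
opening: 0.0552
```

Run:
```python
from plant import ctrl
from poses import *
o=ctrl.get_obs(); 
g=edge(-.052,.037,.0175); print(mv(meas(o),g))
c=meas(o); c2=(c[1].T@(pt(-.052,.0298,0)-c[0])); print("ring origin in tool",c2)
```

```text
([0.0002, 0.0002, -0.0002], [-0.0006, -0.0002, 0.0005], 'rows>=0')
ring origin in tool [-0.01732666  0.00025684  0.16602118]
```

Call:
{"name": "carry_out", "arguments": {
  "moves": "0.042 0.01 0 -0.005 0 0 0;0.042 0.03 0 -0.02 0 0 0;0.042 0.05 0 -0.06 0 0 0;0.042 0.06 0 -0.1 0 0 0;0.042 0.06 0 -0.12 0 0 0;0.042 0.06 0 -0.12 0 0 0"
}}

```text
clock: 18.75
tool_pos: [0.6056, 0.2186, 0.3286]
orientation: [-179.8, -44.8, -97.1]
force: [0.4, 0.1, -1.5]
opening: 0.0548
```

Run:
```python
from plant import ctrl
from poses import *
o=ctrl.get_obs(); cur=meas(o)
print(o["force"],o["opening"],cur[0])
R=frame([-1,-.003,0],[0,0,-1])
print(mv(cur,(np.array([.395,-.3075,.40]),R)))
```

```text
[ 0.44634573  0.07373276 -1.4804774 ] 0.05478478739607259 [0.60562417 0.21860651 0.32860069]
([0.4392, 0.145, 0.3351], [-0.5653, -0.6364, 1.3652], 'rows>=11')
```

Call:
{"name": "carry_out", "arguments": {
  "moves": "0.042 0.1 0.02 0.02 -0.05 -0.06 0.12;0.042 0.439 0.145 0.335 -0.5653 -0.6364 1.3652;0.042 0.439 0.145 0.335 -0.5653 -0.6364 1.3652;0.042 0.439 0.145 0.335 -0.5653 -0.6364 1.3652;0.042 0.439 0.145 0.335 -0.5653 -0.6364 1.3652;0.042 0.439 0.145 0.335 -0.5653 -0.6364 1.3652;0.042 0.439 0.145 0.335 -0.5653 -0.6364 1.3652;0.042 0.439 0.145 0.335 -0.5653 -0.6364 1.3652;0.042 0.439 0.145 0.335 -0.5653 -0.6364 1.3652;0.042 0.439 0.145 0.335 -0.5653 -0.6364 1.3652;0.042 0.439 0.145 0.335 -0.5653 -0.6364 1.3652;0.042 0.439 0.145 0.335 -0.5653 -0.6364 1.3652;0.042 0.439 0.145 0.335 -0.5653 -0.6364 1.3652;0.042 0.439 0.145 0.335 -0.5653 -0.6364 1.3652;0.042 0.439 0.145 0.335 -0.5653 -0.6364 1.3652;0.042 0.439 0.145 0.335 -0.5653 -0.6364 1.3652;0.042 0.439 0.145 0.335 -0.5653 -0.6364 1.3652"
}}

```text
clock: 20.45
tool_pos: [0.3946, -0.3074, 0.3993]
orientation: [-179.8, -0.2, -179.8]
force: [-0.0, -0.3, -1.7]
opening: 0.0548
```

Run:
```python
from plant import ctrl
from poses import *
o=ctrl.get_obs(); cur=meas(o); print(o["clock"],cur[0],o["orientation"],o["force"])
w=ctrl.snapshot("wrist"); im=w["image"][:,:,::-1].copy()
P=lambda v:cur[0]+cur[1]@np.array(v)
for k in np.linspace(0,6.28,40):
  for r,x in ((.028,.0087),(.014,.0017)):
    cv2.circle(im,tuple(int(round(v)) for v in proj(w,P((x,.0003+r*np.cos(k),.166+r*np.sin(k))))),1,(0,255,0),-1)
cv2.imwrite("pics/w14.png",cv2.resize(im[200:420,180:480],None,fx=2.6,fy=2.6))
s=ctrl.snapshot("side");crop(s,345,140,460,225,6.5,"pics/s14c.png")
```

```text
20.45 [ 0.39458561 -0.30739295  0.39932853] [-179.81341429   -0.24151672 -179.81090767] [-0.03734048 -0.31314891 -1.65072805]
```

View pics/w14.png

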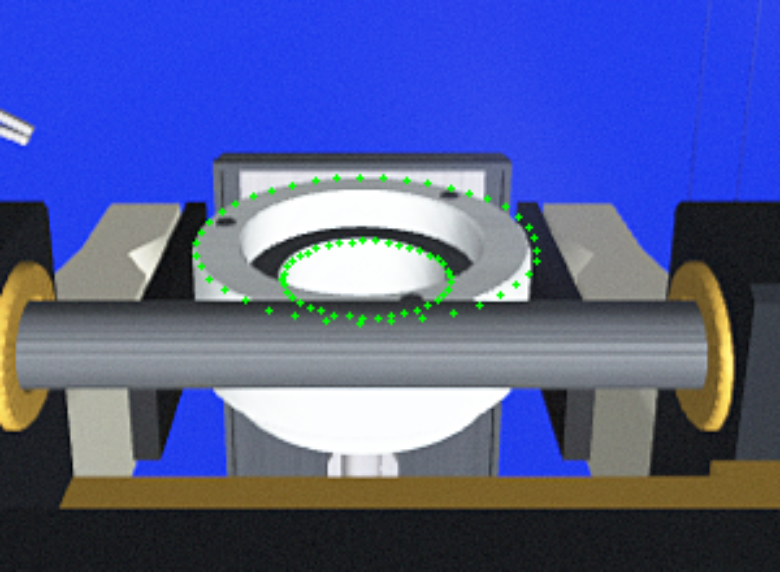

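View pics/s14c.png

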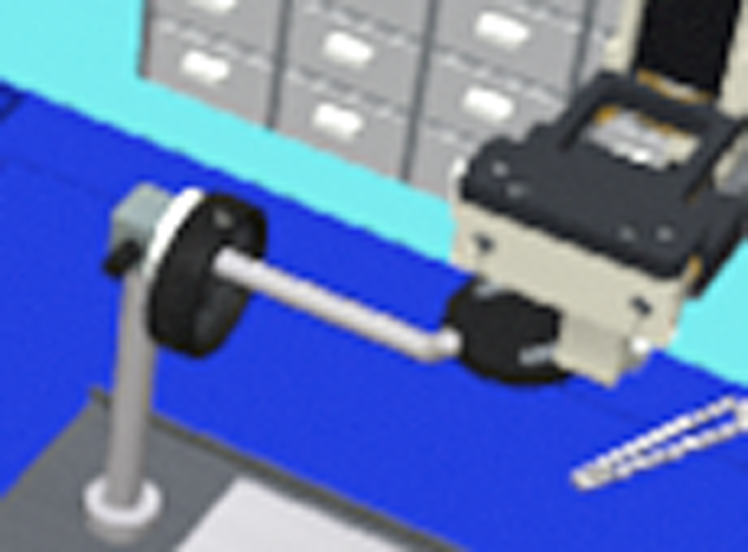

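Call:
{"name": "carry_out", "arguments": {
  "moves": "0.042 0 0 0.03 0 0 0;0.042 0 0 0.055 0 0 0;0.042 0 0 0.062 0 0 0;0.042 0 0 0.062 0 0 0;0.042 -0.02 0 0.062 0 0 0;0.042 -0.04 0 0.062 0 0 0;0.042 -0.06 0 0.062 0 0 0;0.042 -0.08 0 0.062 0 0 0;0.042 -0.08 0 0.062 0 0 0"
}}

```text
clock: 21.45
tool_pos: [0.4767, -0.3084, 0.3387]
orientation: [-179.7, -0.1, -179.8]
force: [-0.3, 0.0, -2.2]
opening: 0.055
```

Run:
```python
from plant import ctrl
from poses import *
o=ctrl.get_obs(); cur=meas(o); print(o["clock"],cur[0],o["orientation"],o["force"])
w=ctrl.snapshot("wrist"); crop(w,180,200,480,420,2.6,"pics/w15.png")
```

```text
21.45 [ 0.47668354 -0.30841663  0.33866314] [-1.79721691e+02 -8.25128748e-02 -1.79823994e+02] [-0.31092038  0.00903822 -2.24658584]
```

View pics/w15.png

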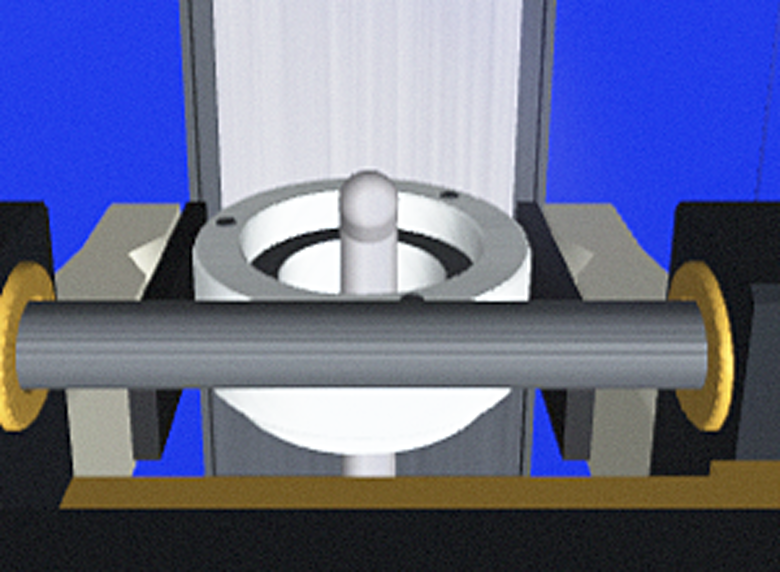

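Call:
{"name": "carry_out", "arguments": {
  "moves": "0.042 -0.02 0.001 0 0 0 0;0.042 -0.035 0.001 0.005 0 0 0;0.042 -0.035 0.001 0.009 0 0 0;0.042 -0.035 0.001 0.011 0 0 0;0.042 -0.035 0.001 0.011 0 0 0"
}}

```text
clock: 22.0
tool_pos: [0.5087, -0.3072, 0.3262]
orientation: [-179.8, -0.2, -179.9]
force: [0.2, -0.2, -0.7]
opening: 0.0551
```

Call:
{"name": "carry_out", "arguments": {
  "moves": "0.042 0 0 0.0015 0 0 0;0.042 0 0 0.0015 0 0 0"
}}

```text
clock: 22.2
tool_pos: [0.5086, -0.3072, 0.3259]
orientation: [-179.8, -0.2, -179.9]
force: [-1.6, 4.0, 6.6]
opening: 0.0553
```

Call:
{"name": "carry_out", "arguments": {
  "moves": "0.042 0 0 -0.0022 0 0 0;0.042 -0.01 0 -0.0022 0 0 0;0.042 -0.018 0 -0.0022 0 0 0;0.042 -0.022 0 -0.0022 0 0 0;0.042 -0.022 0 -0.0022 0 0 0"
}}

```text
clock: 22.7
tool_pos: [0.5318, -0.3072, 0.3262]
orientation: [-179.8, -0.2, -179.9]
force: [-0.1, 0.3, -1.9]
opening: 0.055
```

Run:
```python
from plant import ctrl
from poses import *
o=ctrl.get_obs(); cur=meas(o); print(o["clock"],cur[0],o["orientation"],o["force"])
w=ctrl.snapshot("wrist"); crop(w,180,200,480,420,2.6,"pics/w16.png")
s=ctrl.snapshot("side");crop(s,345,140,460,225,6.5,"pics/s16c.png")
```

```text
22.7 [ 0.53176494 -0.30720289  0.32617764] [-179.80480624   -0.24559744 -179.88484396] [-0.12106055  0.2636599  -1.85556904]
```

View pics/w16.png

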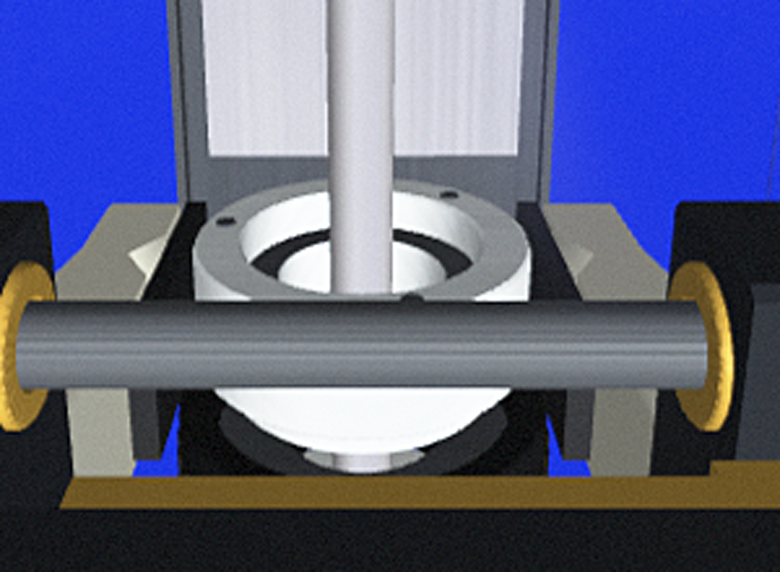

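View pics/s16c.png

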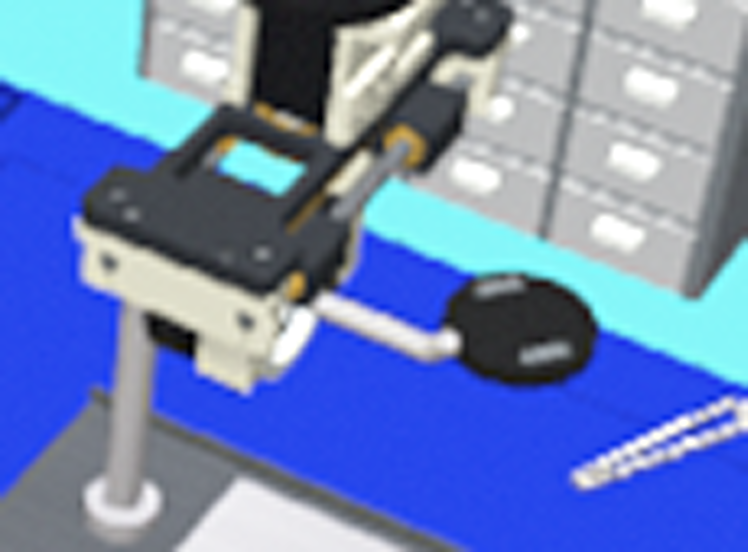

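Call:
{"name": "carry_out", "arguments": {
  "moves": "0.042 -0.003 0 0 0 0 0;0.042 -0.006 0 0 0 0 0;0.042 -0.008 0 0 0 0 0;0.042 -0.008 0 0 0 0 0"
}}

```text
clock: 23.2
tool_pos: [0.5392, -0.3072, 0.3266]
orientation: [-179.8, -0.2, -179.9]
force: [-0.6, 0.3, -0.8]
opening: 0.0549
```

Call:
{"name": "carry_out", "arguments": {
  "moves": "0.042 -0.002 0 0 0 0 0;0.042 -0.003 0 0 0 0 0;0.042 -0.003 0 0 0 0 0"
}}

```text
clock: 23.5
tool_pos: [0.5412, -0.3072, 0.3265]
orientation: [-179.8, -0.4, -179.9]
force: [-4.9, -0.1, 0.7]
opening: 0.055
```

Call:
{"name": "carry_out", "arguments": {
  "moves": "0.042 -0.002 0 0 0 0 0;0.042 -0.003 0 0 0 0 0;0.042 -0.003 0 0 0 0 0"
}}

```text
clock: 23.8
tool_pos: [0.5422, -0.3074, 0.3263]
orientation: [-179.9, -0.6, -179.9]
force: [-14.5, 0.9, 6.2]
opening: 0.055
```

Run:
```python
from plant import ctrl
from poses import *
w=ctrl.snapshot("wrist"); crop(w,180,200,480,420,2.6,"pics/w17.png")
```

```text
(no output)
```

View pics/w17.png

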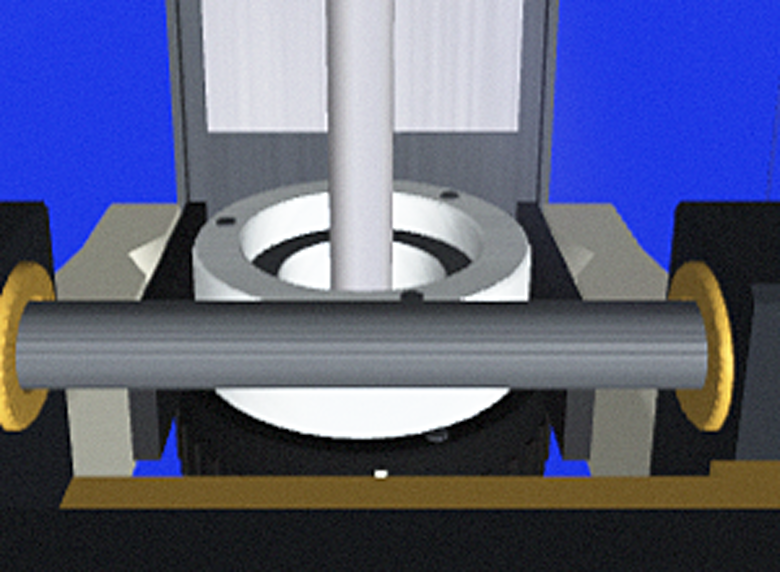

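Call:
{"name": "carry_out", "arguments": {
  "moves": "0.042 0.003 0 -0.0005 0 0 0;0.042 0.003 0 -0.0005 0 0 0;0.0876 0.003 0 -0.0005 0 0 0;0.0876 0.003 0 -0.0005 0 0 0;0.0876 0.003 0 -0.0005 0 0 0;0.0876 0.003 0 -0.0005 0 0 0;0.0876 0.003 0 -0.03 0 0 0;0.0876 0.003 0 -0.08 0 0 0;0.0876 0.003 0 -0.1 0 0 0;0.0876 0.04 0 -0.12 0 0 0;0.0876 0.04 0 -0.12 0 0 0"
}}

```text
clock: 24.95
tool_pos: [0.5035, -0.307, 0.4508]
orientation: [-179.7, 0.1, -179.9]
force: [0.1, -0.7, 0.5]
opening: 0.0875
```

Run:
```python
from plant import ctrl
from poses import *
o=ctrl.get_obs(); print(o["clock"],o["tool_pos"],o["force"])
w=ctrl.snapshot("wrist"); crop(w,180,200,480,420,2.6,"pics/w18.png")
s=ctrl.snapshot("side");crop(s,345,140,460,225,6.5,"pics/s18c.png")
```

```text
24.95 [ 0.50346499 -0.30703654  0.45083521] [ 0.14684029 -0.7372154   0.53654093]
```

View pics/w18.png

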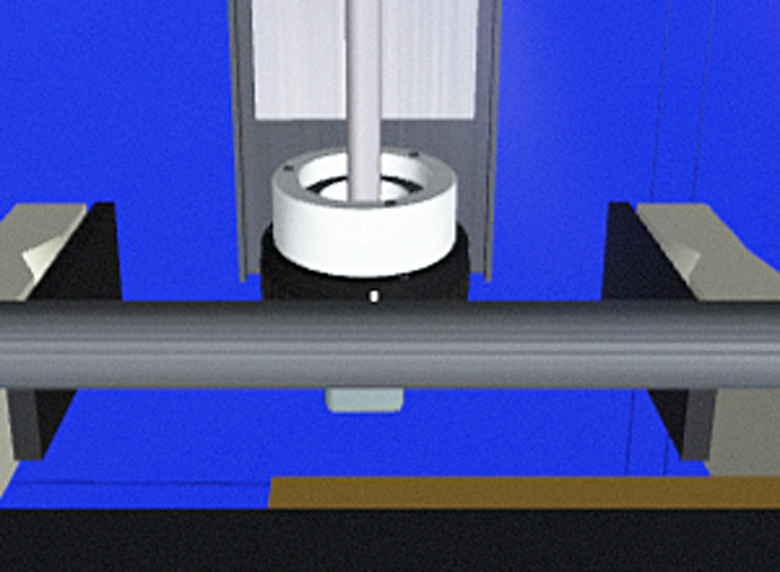

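View pics/s18c.png

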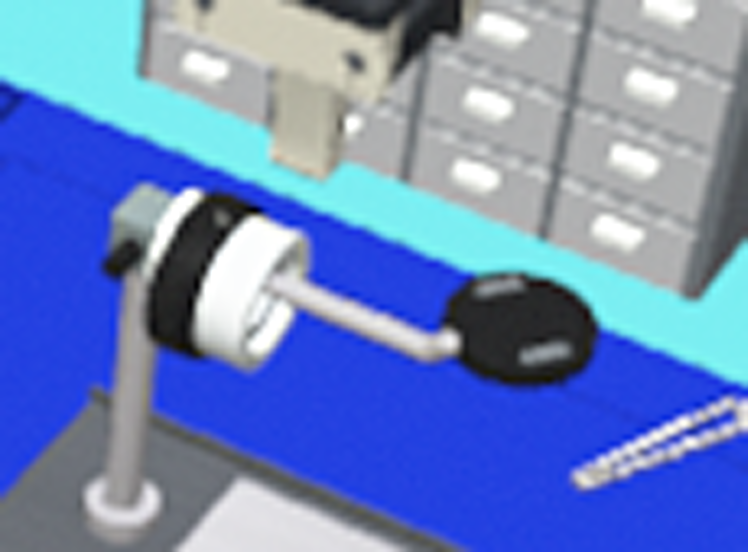

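Run:
```python
from plant import ctrl
from poses import *
o=ctrl.get_obs(); cur=meas(o)
print(mv(cur,(np.array([.49,.33,.36]),frame(-rx,-Z))))
```

```text
([0.014, 0.6372, 0.0855], [-0.0022, -0.0038, -1.4463], 'rows>=13')
```

Call:
{"name": "carry_out", "arguments": {
  "moves": "0.0876 0.014 0.637 0.0855 -0.002 -0.004 -1.446;0.0876 0.014 0.637 0.0855 -0.002 -0.004 -1.446;0.0876 0.014 0.637 0.0855 -0.002 -0.004 -1.446;0.0876 0.014 0.637 0.0855 -0.002 -0.004 -1.446;0.0876 0.014 0.637 0.0855 -0.002 -0.004 -1.446;0.0876 0.014 0.637 0.0855 -0.002 -0.004 -1.446;0.0876 0.014 0.637 0.0855 -0.002 -0.004 -1.446;0.0876 0.014 0.637 0.0855 -0.002 -0.004 -1.446;0.0876 0.014 0.637 0.0855 -0.002 -0.004 -1.446;0.0876 0.014 0.637 0.0855 -0.002 -0.004 -1.446;0.0876 0.014 0.637 0.0855 -0.002 -0.004 -1.446;0.0876 0.014 0.637 0.0855 -0.002 -0.004 -1.446;0.0876 0.014 0.637 0.0855 -0.002 -0.004 -1.446;0.0876 0.014 0.637 0.0855 -0.002 -0.004 -1.446;0.0876 0.014 0.637 0.0855 -0.002 -0.004 -1.446;0.0876 0.014 0.637 0.0855 -0.002 -0.004 -1.446"
}}

```text
clock: 26.65
tool_pos: [0.49, 0.3296, 0.3585]
orientation: [179.8, -0.1, -97.1]
force: [0.1, -0.6, -0.9]
opening: 0.0877
```

Run:
```python
from plant import ctrl
from poses import *
o=ctrl.get_obs(); cur=meas(o); print(o["clock"],cur[0],o["orientation"],np.round(o["joint_pos"],1))
w=ctrl.snapshot("wrist"); pickle.dump((w,o),open("w19.pkl","wb"))
cv2.imwrite("pics/w19.png",w["image"][:,:,::-1])
h=cv2.cvtColor(w["image"],cv2.COLOR_RGB2HSV)
m=cv2.inRange(h,(14,110,120),(32,255,255)); m[270:]=0
n,l,st,c=cv2.connectedComponentsWithStats(m)
for i in range(1,n):
  if st[i,4]>150: print(st[i],c[i])
print([ (x["at"][::-1],x["confidence"]) for x in ctrl.mark_of(w,"ring_brass")])
```

```text
26.65 [0.49001662 0.329585   0.35847703] [ 1.79824545e+02 -5.82363325e-02 -9.70607813e+01] [ 52.8  14.7 -13.9  -0.1 -61.5 -59.8]
[ 290  166   54   55 1442] [316.46879334 193.14632455]
[([316.1, 193.3], 0.95), ([475.6, 263.0], 0.88), ([469.3, 169.0], 0.86), ([312.7, 193.5], 0.64)]
```

View pics/w19.png

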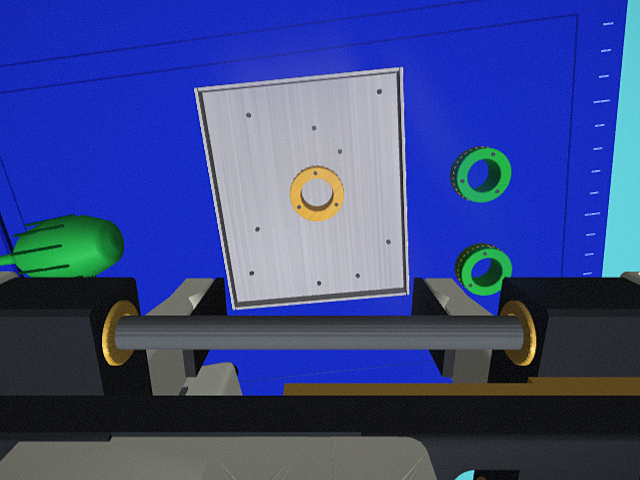

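Run:
```python
from poses import *
w,o=pickle.load(open("w19.pkl","rb")); crop(w,270,150,370,240,7,"pics/w19c.png")
X=onz(w,316.6,193.0,.026); print(X, "diam", np.linalg.norm(onz(w,290,193,.027)-onz(w,343.5,193,.027)))
cur=meas(o)
for z in (.25,.186): print(mv(cur,(np.array([X[0],X[1],z]),frame(-rx,-Z))))
```

```text
[0.48715636 0.30481604 0.026     ] diam 0.045654662206240926
([0.0248, -0.0005, 0.1085], [0.0031, -0.001, -0.0001], 'rows>=2')
([0.0248, -0.0007, 0.1725], [0.0031, -0.001, -0.0001], 'rows>=3')
```

View pics/w19c.png

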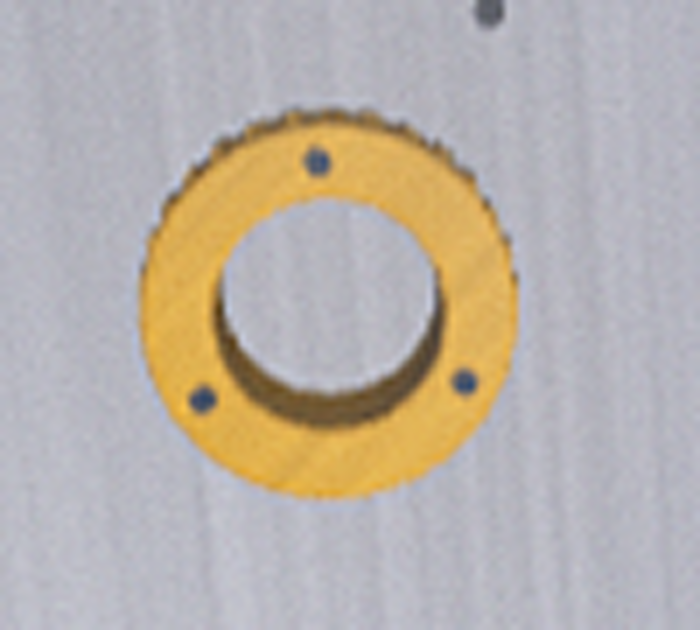

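Call:
{"name": "carry_out", "arguments": {
  "moves": "0.0876 0.015 0 0.05 0 0 0;0.0876 0.0238 0 0.095 0 0 0;0.0876 0.0238 0 0.135 0 0 0;0.0876 0.0238 0 0.16 0 0 0;0.0876 0.0238 0 0.1725 0 0 0;0.0876 0.0238 0 0.1725 0 0 0;0.035 0.0238 0 0.1725 0 0 0;0.035 0.0238 0 0.1725 0 0 0;0.035 0.0238 0 0.1725 0 0 0;0.035 0.0238 0 0.1725 0 0 0;0.035 0.0238 0 0.1725 0 0 0;0.035 0.0238 0 0.1725 0 0 0;0.035 0.0238 0 0.1725 0 0 0"
}}

```text
clock: 28.05
tool_pos: [0.4868, 0.3064, 0.1869]
orientation: [179.9, 0.0, -97.0]
force: [-0.3, -0.6, 2.6]
opening: 0.0452
```

Run:
```python
from plant import ctrl
from poses import *
o=ctrl.get_obs(); cur=meas(o); print(cur[0],o["force"])
print("ring origin in tool",cur[1].T@(np.array([.4872,.3058,.003])-cur[0]))
w=ctrl.snapshot("wrist"); crop(w,180,200,480,420,2.6,"pics/w20.png")
```

```text
[0.48676584 0.30641311 0.1868981 ] [-0.25097206 -0.6072293   2.58090147]
ring origin in tool [ 0.00062234 -0.00088443  0.18389645]
```

View pics/w20.png

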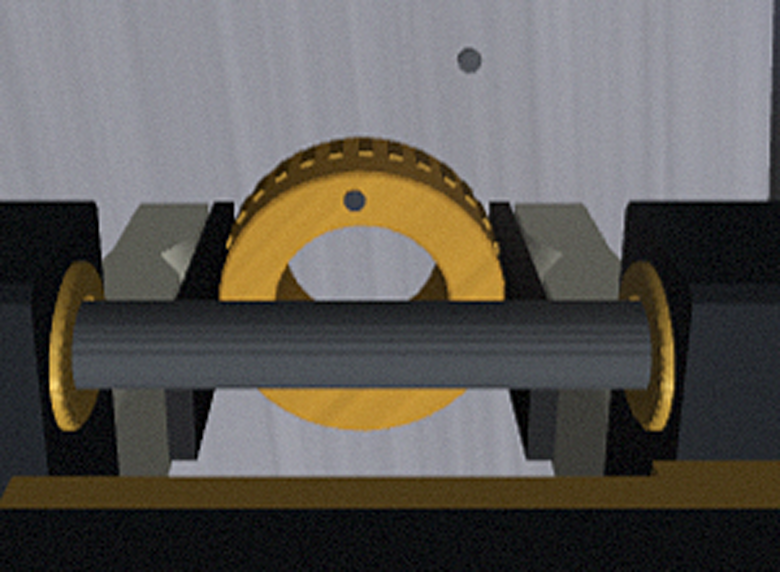

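Call:
{"name": "carry_out", "arguments": {
  "moves": "0.035 0 0 -0.02 0 0 0;0.035 0 0 -0.06 0 0 0;0.035 0 0 -0.11 0 0 0;0.035 0 0 -0.15 0 0 0;0.035 0 0 -0.17 0 0 0;0.035 0 0 -0.17 0 0 0"
}}

```text
clock: 28.7
tool_pos: [0.4875, 0.3067, 0.3603]
orientation: [-179.9, 0.3, -97.0]
force: [0.4, 0.7, -1.2]
opening: 0.0449
```

Run:
```python
from plant import ctrl
from poses import *
o=ctrl.get_obs(); cur=meas(o); print(o["opening"],o["force"])
R=frame(-U,-N); c=np.array([.0006,0,.184])
p1=pt(.052,.024,.07)-R@c
print(p1,mv(cur,(p1,R)))
p2=pt(.052,.024,.07)
mid=np.array([.49,.12,.38]); print(mv(cur,(mid,frame(-rx,-Z))))
```

```text
0.04493213762292597 [ 0.37087761  0.72226807 -1.2445719 ]
[ 0.46143648 -0.09810654  0.24495739] ([0.4055, -0.0235, 0.1134], [-0.0011, -0.7803, 0.0009], 'rows>=8')
([0.1849, -0.0253, -0.0206], [-0.0013, 0.005, 0.0004], 'rows>=4')
```

Run:
```python
from plant import ctrl
from poses import *
o=ctrl.get_obs(); cur=meas(o)
R=frame(-U,-N); c=np.array([.0006,0,.184])
p1=pt(.052,.024,.07)-R@c
print(mv(cur,(p1+Z*.13,R)))
print(mv((p1+Z*.13,R),(p1,R)), mv((p1,R),(pt(.052,.024,.001)-R@c,R)))
```

```text
([0.4049, -0.0237, -0.0166], [-0.0011, -0.7803, 0.0009], 'rows>=8')
([0.0919, 0.0, 0.0919], [0.0, 0.0, 0.0], 'rows>=3') ([0.0, -0.0, 0.069], [0.0, 0.0, 0.0], 'rows>=1')
```

Call:
{"name": "carry_out", "arguments": {
  "moves": "0.035 0.405 -0.0237 -0.0166 -0.001 -0.7803 0.001;0.035 0.405 -0.0237 -0.0166 -0.001 -0.7803 0.001;0.035 0.405 -0.0237 -0.0166 -0.001 -0.7803 0.001;0.035 0.405 -0.0237 -0.0166 -0.001 -0.7803 0.001;0.035 0.405 -0.0237 -0.0166 -0.001 -0.7803 0.001;0.035 0.405 -0.0237 -0.0166 -0.001 -0.7803 0.001;0.035 0.405 -0.0237 -0.0166 -0.001 -0.7803 0.001;0.035 0.405 -0.0237 -0.0166 -0.001 -0.7803 0.001;0.035 0.405 -0.0237 -0.0166 -0.001 -0.7803 0.001;0.035 0.405 -0.0237 -0.0166 -0.001 -0.7803 0.001;0.035 0.405 -0.0237 -0.0166 -0.001 -0.7803 0.001;0.035 0.405 -0.0237 -0.0166 -0.001 -0.7803 0.001"
}}

```text
clock: 29.9
tool_pos: [0.4607, -0.0979, 0.3725]
orientation: [179.6, 44.7, -97.4]
force: [-0.1, -0.6, -1.4]
opening: 0.0449
```

Call:
{"name": "carry_out", "arguments": {
  "moves": "0.035 0.035 0 0.035 0 0 0;0.035 0.065 0 0.065 0 0 0;0.035 0.092 0 0.092 0 0 0;0.035 0.092 0 0.092 0 0 0;0.035 0.092 0 0.092 0 0 0"
}}

```text
clock: 30.4
tool_pos: [0.4607, -0.0985, 0.2434]
orientation: [179.6, 44.7, -97.3]
force: [0.4, 0.2, 0.1]
opening: 0.0448
```

Run:
```python
from plant import ctrl
from poses import *
o=ctrl.get_obs(); cur=meas(o); print(o["clock"],cur[0],o["orientation"],np.round(o["joint_pos"],1))
R=frame(-U,-N); c=np.array([.0006,0,.184])
print(mv(cur,(pt(.052,.024,.001)-R@c,R)))
w=ctrl.snapshot("wrist"); cv2.imwrite("pics/w21.png",w["image"][:,:,::-1])
s=ctrl.snapshot("side"); crop(s,230,230,400,370,4.5,"pics/s21.png")
```

```text
30.4 [ 0.46068205 -0.09847864  0.2433952 ] [179.57988072  44.71895655 -97.29577074] [-13.5  18.5 -16.7 -48.  -70.   29.9]
([-0.0018, -0.001, 0.0682], [0.0044, -0.0049, -0.003], 'rows>=1')
```

View pics/w21.png

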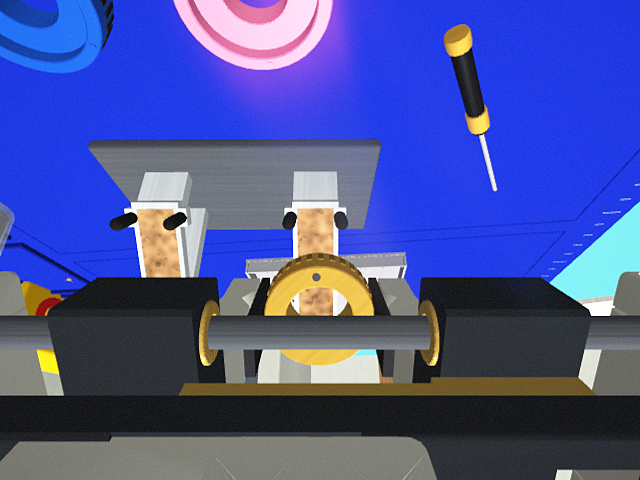

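View pics/s21.png

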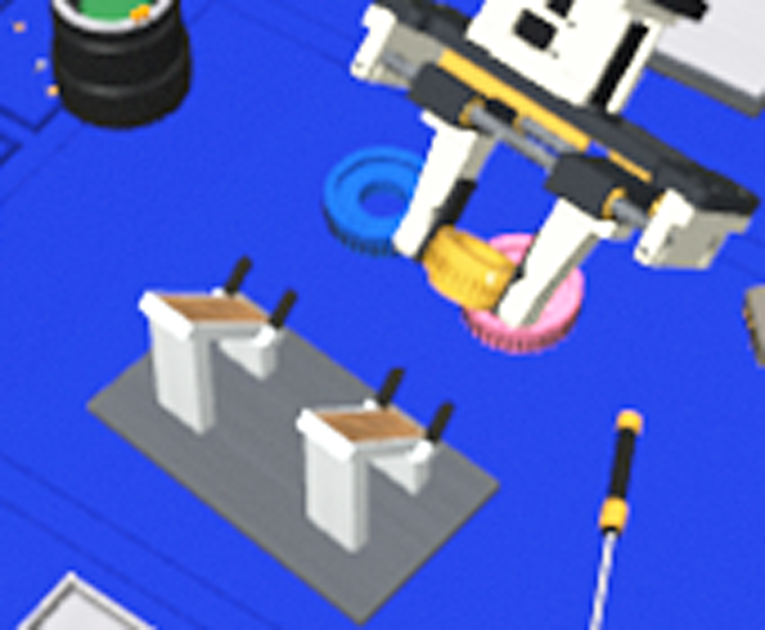

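Call:
{"name": "carry_out", "arguments": {
  "moves": "0.035 -0.003 -0.001 0.03 0.004 -0.005 -0.003;0.035 -0.003 -0.001 0.055 0.004 -0.005 -0.003;0.035 -0.003 -0.001 0.065 0.004 -0.005 -0.003;0.035 -0.003 -0.001 0.067 0.004 -0.005 -0.003;0.035 -0.003 -0.001 0.067 0.004 -0.005 -0.003"
}}

```text
clock: 31.0
tool_pos: [0.4678, -0.0506, 0.1988]
orientation: [-179.7, 45.0, -96.9]
force: [0.2, -0.3, -0.9]
opening: 0.0455
```

Call:
{"name": "carry_out", "arguments": {
  "moves": "0.035 0 0 0.001 0 0 0;0.035 0 0 0.002 0 0 0;0.035 0 0 0.002 0 0 0"
}}

```text
clock: 31.3
tool_pos: [0.4675, -0.0493, 0.1965]
orientation: [-179.8, 45.0, -97.0]
force: [0.5, 0.7, -1.1]
opening: 0.0451
```

Run:
```python
from plant import ctrl
from poses import *
o=ctrl.get_obs(); cur=meas(o); print(o["clock"],cur[0])
c=cur[0]+cur[1]@np.array([.0006,0,.184]); d=c-pt(.052,0,0); print("ring origin up,n,lat",d@U,d@N,d@ry)
w=ctrl.snapshot("wrist"); crop(w,180,180,480,400,2.6,"pics/w22.png")
```

```text
31.3 [ 0.46750923 -0.04932122  0.1965189 ]
ring origin up,n,lat 0.024501268754318514 0.0009867993422662362 -0.000507767810176546
```

View pics/w22.png

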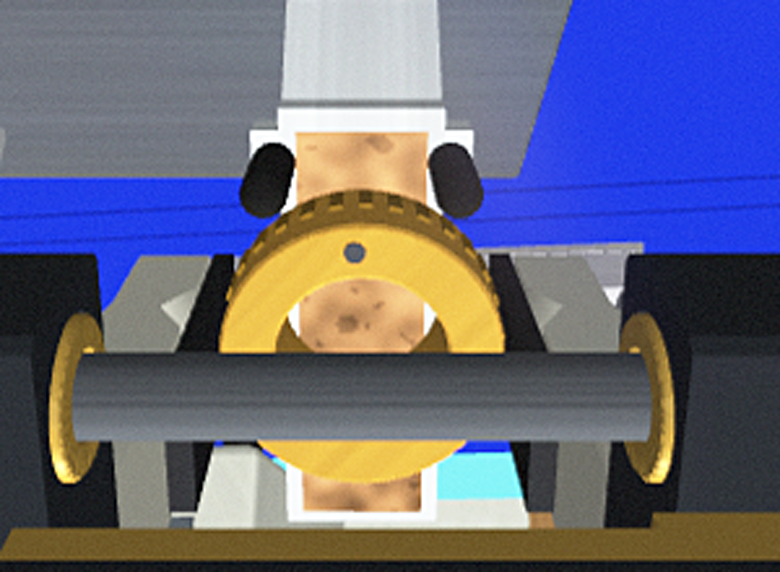

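Call:
{"name": "carry_out", "arguments": {
  "moves": "0.035 0 0 0.0015 0 0 0;0.035 0 0 0.0025 0 0 0;0.035 0 0 0.0025 0 0 0"
}}

```text
clock: 31.65
tool_pos: [0.4676, -0.0472, 0.1942]
orientation: [-179.9, 45.0, -97.1]
force: [0.7, 0.1, -0.6]
opening: 0.045
```

Call:
{"name": "carry_out", "arguments": {
  "moves": "0.035 0 0 0.0015 0 0 0;0.035 0 0 0.003 0 0 0;0.035 0 0 0.003 0 0 0"
}}

```text
clock: 31.95
tool_pos: [0.4679, -0.0458, 0.1929]
orientation: [-179.8, 45.0, -96.9]
force: [-2.2, -6.2, 8.6]
opening: 0.045
```

Contact on the slope; release and back away along the normal.

Call:
{"name": "carry_out", "arguments": {
  "moves": "0.035 0 0 -0.001 0 0 0;0.07 0 0 -0.001 0 0 0;0.07 0 0 -0.001 0 0 0;0.07 0 0 -0.001 0 0 0;0.07 0 0 -0.01 0 0 0;0.07 0 0 -0.04 0 0 0;0.07 0 0 -0.08 0 0 0;0.07 -0.04 0 -0.12 0 0 0;0.07 -0.07 0 -0.15 0 0 0;0.07 -0.07 0 -0.15 0 0 0"
}}

```text
clock: 32.95
tool_pos: [0.4617, -0.1025, 0.3551]
orientation: [-178.9, 44.8, -96.4]
force: [0.7, -0.4, -1.3]
opening: 0.0698
```

Run:
```python
from plant import ctrl
from poses import *
o=ctrl.get_obs(); cur=meas(o); print(o["clock"],cur[0],o["orientation"],o["joint_pos"].round(1))
w=ctrl.snapshot("wrist"); im=w["image"][:,:,::-1].copy()
for k in np.linspace(0,6.28,40):
    cv2.circle(im,tuple(int(round(v)) for v in proj(w,pt(.052+.023*np.cos(k),.022+.023*np.sin(k),.024))),1,(0,255,0),-1)
cv2.imwrite("pics/w23.png",im)
s=ctrl.snapshot("side"); crop(s,230,230,400,370,4.5,"pics/s23.png")
g=edge(.052,.033,.0155,8); pre=(g[0]-g[1][:,2]*.12,g[1])
print("pre",pre[0],mv(cur,pre)); 
up=(pre[0]*.5+cur[0]*.5+Z*.13, frame(-rx,-Z)); print("mid",up[0],mv(cur,up),mv(up,pre))
```

```text
32.95 [ 0.46173608 -0.10245679  0.3550862 ] [-178.9237735    44.83876018  -96.36252887] [-13.3   9.8 -11.2 -45.7 -78.9  19.9]
pre [0.50350319 0.24179126 0.30507143] ([-0.2106, 0.0019, 0.28], [-0.0146, 1.4284, -0.0003], 'rows>=10')
mid [0.48261964 0.06966724 0.46007882] ([-0.197, -0.0008, 0.0478], [-0.0131, 0.7827, 0.0041], 'rows>=5') ([-0.1734, 0.0004, 0.155], [0.0, 0.6458, 0.0], 'rows>=5')
```

View pics/w23.png

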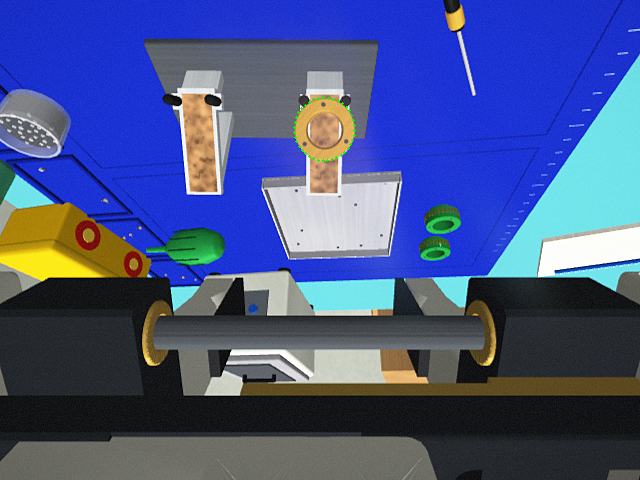

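View pics/s23.png

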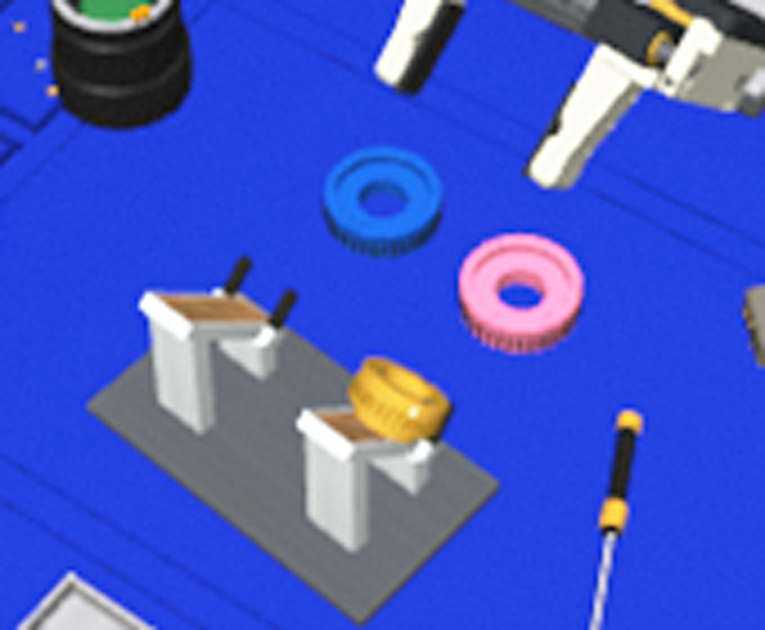

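Run:
```python
from plant import ctrl
from poses import *
o=ctrl.get_obs(); cur=meas(o)
g=edge(.052,.034,.0165,0); pre=(g[0]-g[1][:,2]*.12,g[1])
print("pre",pre[0],mv(cur,pre)); 
up=(np.array([.483,.07,.46]), frame(-rx,-Z)); print(mv(cur,up))
```

```text
pre [0.50711137 0.27094523 0.28094913] ([-0.2169, 0.0004, 0.314], [-0.006, 1.5702, -0.0015], 'rows>=10')
([-0.2003, -0.0016, 0.0443], [-0.0057, 0.7848, 0.0008], 'rows>=5')
```

Call:
{"name": "carry_out", "arguments": {
  "moves": "0.0876 -0.2 -0.0016 0.044 -0.0057 0.7848 0.0008;0.0876 -0.2 -0.0016 0.044 -0.0057 0.7848 0.0008;0.0876 -0.2 -0.0016 0.044 -0.0057 0.7848 0.0008;0.0876 -0.2 -0.0016 0.044 -0.0057 0.7848 0.0008;0.0876 -0.2 -0.0016 0.044 -0.0057 0.7848 0.0008;0.0876 -0.2 -0.0016 0.044 -0.0057 0.7848 0.0008;0.0876 -0.217 0.0004 0.314 -0.006 1.5702 -0.0015;0.0876 -0.217 0.0004 0.314 -0.006 1.5702 -0.0015;0.0876 -0.217 0.0004 0.314 -0.006 1.5702 -0.0015;0.0876 -0.217 0.0004 0.314 -0.006 1.5702 -0.0015;0.0876 -0.217 0.0004 0.314 -0.006 1.5702 -0.0015;0.0876 -0.217 0.0004 0.314 -0.006 1.5702 -0.0015;0.0876 -0.217 0.0004 0.314 -0.006 1.5702 -0.0015;0.0876 -0.217 0.0004 0.314 -0.006 1.5702 -0.0015"
}}

```text
clock: 34.45
tool_pos: [0.5068, 0.2713, 0.2776]
orientation: [179.5, -45.1, -96.7]
force: [0.2, 0.5, -0.0]
opening: 0.0874
```

Run:
```python
from plant import ctrl
from poses import *
o=ctrl.get_obs(); cur=meas(o); print(o["clock"])
g=edge(.052,.034,.0165); print(mv(cur,g))
w=ctrl.snapshot("wrist"); im=w["image"][:,:,::-1].copy()
for k in np.linspace(0,6.28,40):
    cv2.circle(im,tuple(int(round(v)) for v in proj(w,pt(.052+.023*np.cos(k),.022+.023*np.sin(k),.024))),1,(0,255,0),-1)
cv2.imwrite("pics/w24.png",cv2.resize(im[180:400,180:480],None,fx=2.6,fy=2.6))
```

```text
34.45
([0.0023, -0.0008, 0.1179], [0.004, -0.0022, 0.0049], 'rows>=2')
```

View pics/w24.png

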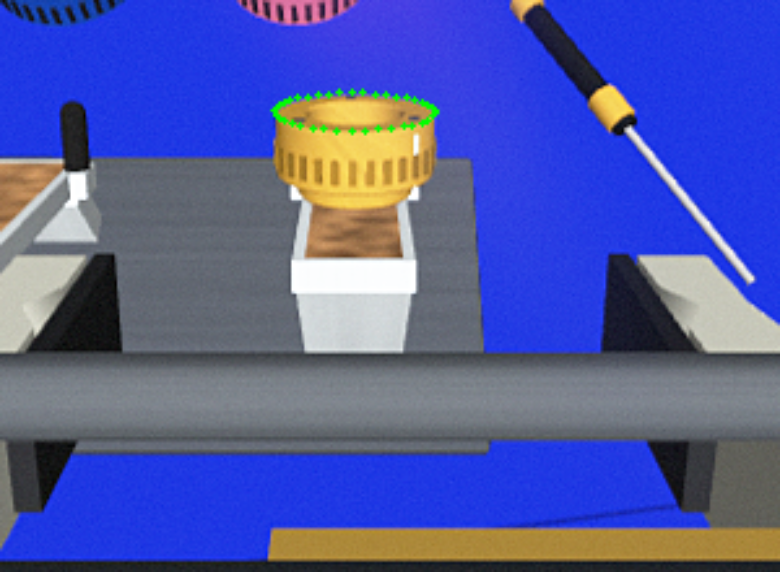

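Call:
{"name": "carry_out", "arguments": {
  "moves": "0.075 0.002 -0.0008 0.04 0.004 -0.002 0.005;0.075 0.0023 -0.0008 0.08 0.004 -0.002 0.005;0.075 0.0023 -0.0008 0.105 0.004 -0.002 0.005;0.075 0.0023 -0.0008 0.118 0.004 -0.002 0.005;0.075 0.0023 -0.0008 0.118 0.004 -0.002 0.005;0.075 0.0023 -0.0008 0.118 0.004 -0.002 0.005"
}}

```text
clock: 35.1
tool_pos: [0.4977, 0.1873, 0.1988]
orientation: [-179.7, -44.7, -97.3]
force: [0.1, -0.1, 0.2]
opening: 0.075
```

Run:
```python
from plant import ctrl
from poses import *
o=ctrl.get_obs(); cur=meas(o); print(o["clock"])
g=edge(.052,.034,.0165); print(mv(cur,g))
w=ctrl.snapshot("wrist"); crop(w,180,180,480,400,2.6,"pics/w25.png")
```

```text
35.1
([-0.0014, 0.0009, 0.0024], [-0.0024, 0.0047, -0.0034], 'rows>=0')
```

View pics/w25.png

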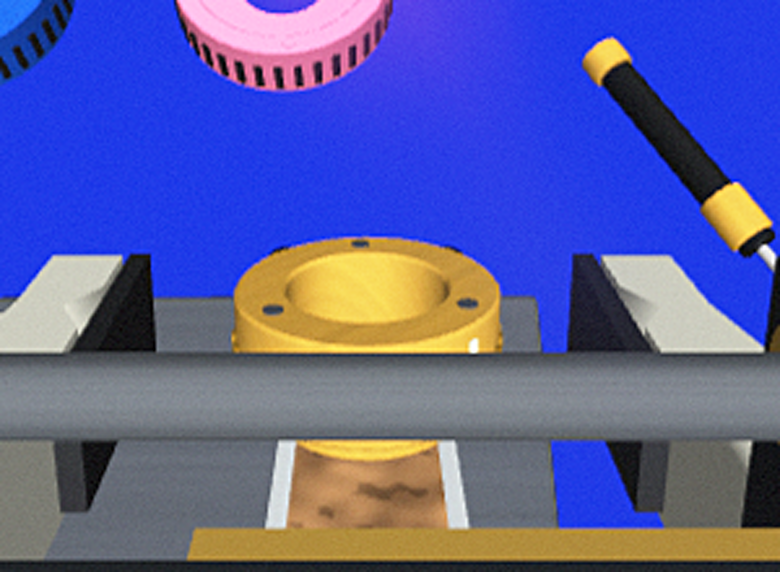

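Call:
{"name": "carry_out", "arguments": {
  "moves": "0.075 -0.001 0.0005 0.002 0 0.003 0;0.075 -0.001 0.0005 0.002 0 0.003 0;0.034 -0.001 0.0005 0.002 0 0.003 0;0.034 -0.001 0.0005 0.002 0 0.003 0;0.034 -0.001 0.0005 0.002 0 0.003 0;0.034 -0.001 0.0005 0.002 0 0.003 0;0.034 -0.001 0.0005 0.002 0 0.003 0;0.034 -0.001 0.0005 0.002 0 0.003 0"
}}

```text
clock: 35.95
tool_pos: [0.4966, 0.1864, 0.1954]
orientation: [-179.8, -45.0, -97.2]
force: [2.0, -0.1, 0.6]
opening: 0.045
```

Run:
```python
from plant import ctrl
from poses import *
o=ctrl.get_obs(); cur=meas(o); print(o["clock"],o["force"])
print("ring origin in tool",cur[1].T@(pt(.052,.022,0)-cur[0]))
```

```text
35.95 [ 2.031249   -0.10628249  0.56603129]
ring origin in tool [-0.01629653  0.00029183  0.17024528]
```

Call:
{"name": "carry_out", "arguments": {
  "moves": "0.034 0.01 0 -0.005 0 0 0;0.034 0.03 0 -0.02 0 0 0;0.034 0.05 0 -0.06 0 0 0;0.034 0.06 0 -0.1 0 0 0;0.034 0.06 0 -0.12 0 0 0;0.034 0.06 0 -0.12 0 0 0"
}}

```text
clock: 36.55
tool_pos: [0.5018, 0.2299, 0.3253]
orientation: [-179.6, -44.8, -97.3]
force: [-1.2, -0.9, -1.0]
opening: 0.0456
```

Run:
```python
from plant import ctrl
from poses import *
o=ctrl.get_obs(); cur=meas(o)
print(o["force"],o["opening"],cur[0])
R=frame([-1,-.003,0],[0,0,-1])
print(mv(cur,(np.array([.395,-.3072,.405]),R)))
w=ctrl.snapshot("wrist"); crop(w,180,180,480,400,2.6,"pics/w26.png")
```

```text
[-1.21896749 -0.93901396 -0.97523855] 0.04561878223302338 [0.50179351 0.22992047 0.32533442]
([0.444, 0.04, 0.3278], [-0.5663, -0.634, 1.3637], 'rows>=11')
```

View pics/w26.png

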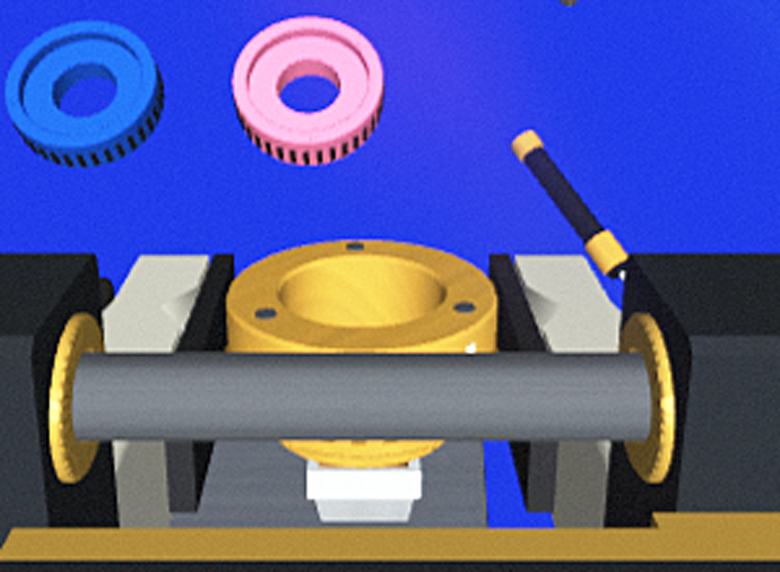

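Brass is held edge-on, level. Carry it to the hook.

Call:
{"name": "carry_out", "arguments": {
  "moves": "0.034 0.1 0 0.02 -0.05 -0.06 0.12;0.034 0.444 0.04 0.328 -0.5663 -0.634 1.3637;0.034 0.444 0.04 0.328 -0.5663 -0.634 1.3637;0.034 0.444 0.04 0.328 -0.5663 -0.634 1.3637;0.034 0.444 0.04 0.328 -0.5663 -0.634 1.3637;0.034 0.444 0.04 0.328 -0.5663 -0.634 1.3637;0.034 0.444 0.04 0.328 -0.5663 -0.634 1.3637;0.034 0.444 0.04 0.328 -0.5663 -0.634 1.3637;0.034 0.444 0.04 0.328 -0.5663 -0.634 1.3637;0.034 0.444 0.04 0.328 -0.5663 -0.634 1.3637;0.034 0.444 0.04 0.328 -0.5663 -0.634 1.3637;0.034 0.444 0.04 0.328 -0.5663 -0.634 1.3637;0.034 0.444 0.04 0.328 -0.5663 -0.634 1.3637;0.034 0.444 0.04 0.328 -0.5663 -0.634 1.3637;0.034 0.444 0.04 0.328 -0.5663 -0.634 1.3637;0.034 0.444 0.04 0.328 -0.5663 -0.634 1.3637"
}}

```text
clock: 38.2
tool_pos: [0.3945, -0.307, 0.4043]
orientation: [-179.8, -0.2, -179.8]
force: [0.1, -0.7, -1.2]
opening: 0.0455
```

Run:
```python
from plant import ctrl
from poses import *
o=ctrl.get_obs(); cur=meas(o); print(o["clock"],cur[0],o["orientation"],o["force"])
R=frame([-1,-.003,0],[0,0,-1]); print(mv(cur,(np.array([.395,-.3072,.341]),R)))
w=ctrl.snapshot("wrist"); crop(w,180,200,480,420,2.6,"pics/w27.png")
```

```text
38.2 [ 0.39447773 -0.3070106   0.40432926] [-179.77394036   -0.24476323 -179.75713731] [ 0.05835899 -0.65101837 -1.1905953 ]
([-0.0008, 0.0001, 0.0633], [-0.0039, -0.0043, 0.0012], 'rows>=1')
```

View pics/w27.png

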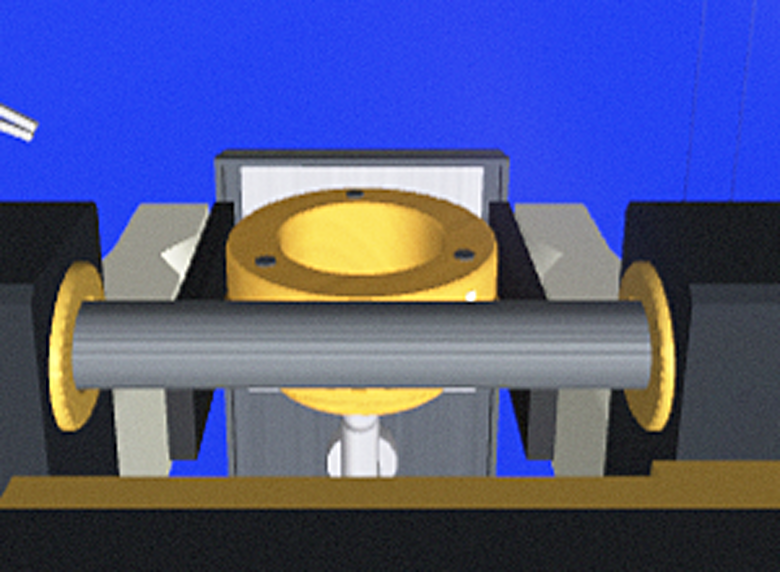

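Call:
{"name": "carry_out", "arguments": {
  "moves": "0.034 0 0 0.03 0 0 0;0.034 0 0 0.055 0 0 0;0.034 0 0 0.062 0 0 0;0.034 0 0 0.062 0 0 0;0.034 0 0 0.062 0 0 0;0.034 -0.02 0 0.062 0 0 0;0.034 -0.04 0 0.062 0 0 0;0.034 -0.06 0 0.062 0 0 0;0.034 -0.08 0 0.062 0 0 0;0.034 -0.08 0 0.062 0 0 0"
}}

```text
clock: 39.25
tool_pos: [0.4765, -0.3085, 0.3437]
orientation: [-179.7, -0.1, -179.8]
force: [-0.4, -0.6, -1.9]
opening: 0.0452
```

Run:
```python
from plant import ctrl
from poses import *
o=ctrl.get_obs(); cur=meas(o); print(o["clock"],cur[0],o["orientation"],o["force"])
w=ctrl.snapshot("wrist"); crop(w,180,200,480,420,2.6,"pics/w28.png")
s=ctrl.snapshot("side");crop(s,345,140,460,225,6.5,"pics/s28c.png")
```

```text
39.25 [ 0.47646929 -0.30846917  0.34370624] [-1.79685563e+02 -5.66448252e-02 -1.79825742e+02] [-0.4033382  -0.56143708 -1.94487855]
```

View pics/w28.png

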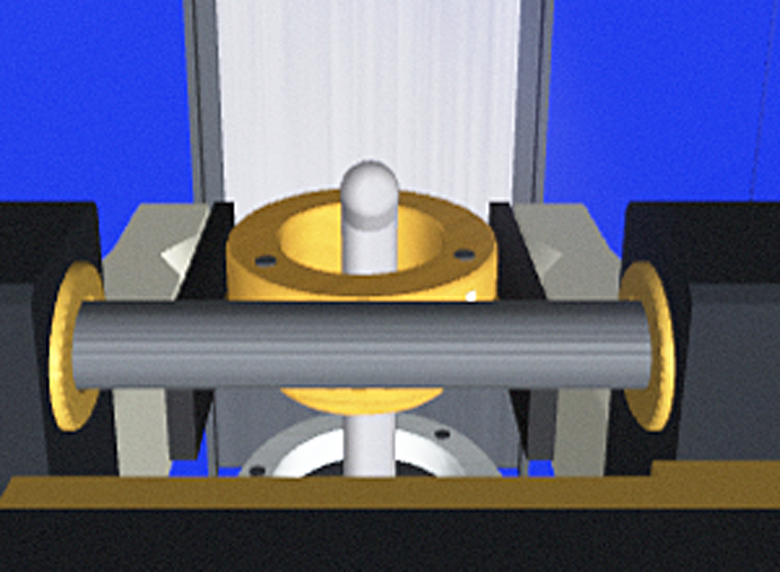

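View pics/s28c.png

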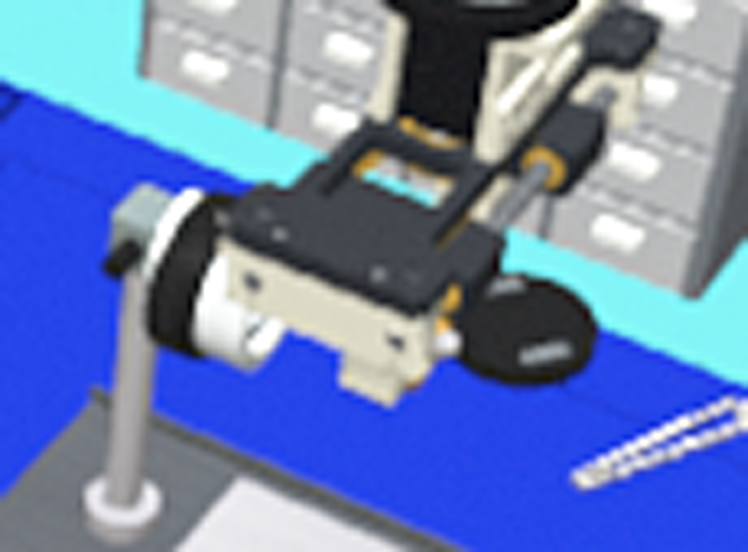

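Call:
{"name": "carry_out", "arguments": {
  "moves": "0.034 0 0.0012 0.006 0 0 0;0.034 -0.005 0.0012 0.01 0 0 0;0.034 -0.01 0.0012 0.012 0 0 0;0.034 -0.01 0.0012 0.012 0 0 0"
}}

```text
clock: 39.75
tool_pos: [0.4843, -0.3072, 0.33]
orientation: [-179.8, -0.2, -179.9]
force: [0.3, -0.3, -1.6]
opening: 0.0452
```

Call:
{"name": "carry_out", "arguments": {
  "moves": "0.034 0 0 0.001 0 0 0;0.034 0 0 0.0015 0 0 0"
}}

```text
clock: 39.95
tool_pos: [0.4838, -0.3072, 0.3288]
orientation: [-179.8, -0.2, -179.9]
force: [-0.0, -0.0, -1.6]
opening: 0.0453
```

Call:
{"name": "carry_out", "arguments": {
  "moves": "0.034 0 0 0.001 0 0 0;0.034 0 0 0.0015 0 0 0;0.034 0 0 0.0015 0 0 0"
}}

```text
clock: 40.25
tool_pos: [0.4838, -0.3072, 0.3283]
orientation: [-179.7, -0.2, -179.9]
force: [-1.7, 2.3, 5.7]
opening: 0.0452
```

Call:
{"name": "carry_out", "arguments": {
  "moves": "0.034 0 0 -0.002 0 0 0;0.034 -0.012 0 -0.002 0 0 0;0.034 -0.022 0 -0.002 0 0 0;0.034 -0.028 0 -0.002 0 0 0;0.034 -0.028 0 -0.002 0 0 0"
}}

```text
clock: 40.75
tool_pos: [0.5129, -0.3071, 0.3287]
orientation: [-179.8, -0.2, -179.9]
force: [1.0, 0.2, 0.0]
opening: 0.0453
```

Run:
```python
from plant import ctrl
from poses import *
o=ctrl.get_obs(); cur=meas(o); print(o["clock"],cur[0],o["orientation"],o["force"])
w=ctrl.snapshot("wrist"); crop(w,180,200,480,420,2.6,"pics/w29.png")
```

```text
40.75 [ 0.51292186 -0.30711354  0.32868354] [-179.76625516   -0.23142884 -179.87897496] [0.98475964 0.24246502 0.04461194]
```

View pics/w29.png

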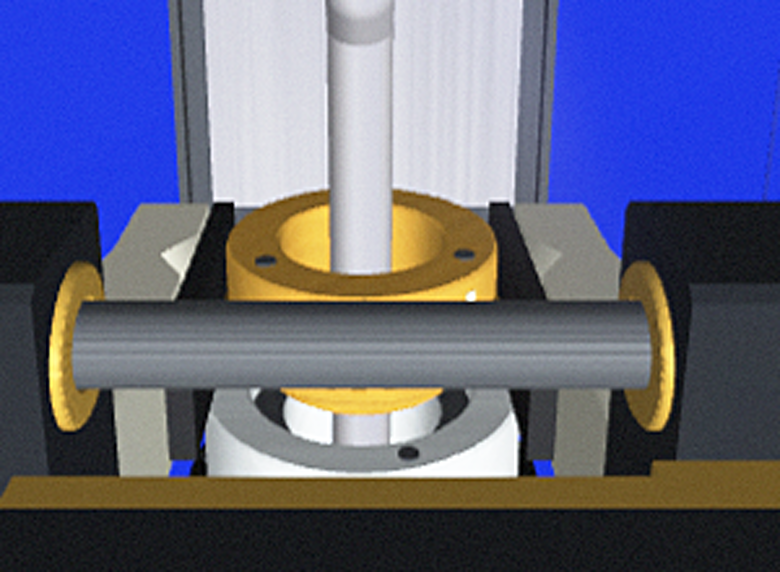

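Aligned. Push in.

Call:
{"name": "carry_out", "arguments": {
  "moves": "0.034 -0.003 0 -0.0003 0 0 0;0.034 -0.006 0 -0.0003 0 0 0;0.034 -0.008 0 -0.0003 0 0 0;0.034 -0.008 0 -0.0003 0 0 0"
}}

```text
clock: 41.2
tool_pos: [0.5201, -0.3071, 0.3295]
orientation: [-179.8, -0.2, -179.9]
force: [0.2, -0.2, -1.1]
opening: 0.0448
```

Call:
{"name": "carry_out", "arguments": {
  "moves": "0.034 -0.002 0 0 0 0 0;0.034 -0.003 0 0 0 0 0;0.034 -0.003 0 0 0 0 0"
}}

```text
clock: 41.5
tool_pos: [0.5222, -0.3072, 0.3294]
orientation: [-179.8, -0.3, -179.9]
force: [-5.2, 0.2, 1.2]
opening: 0.0453
```

Call:
{"name": "carry_out", "arguments": {
  "moves": "0.034 -0.002 0 0 0 0 0;0.034 -0.003 0 0 0 0 0;0.034 -0.003 0 0 0 0 0"
}}

```text
clock: 41.8
tool_pos: [0.5232, -0.3073, 0.3292]
orientation: [-179.8, -0.6, -179.9]
force: [-13.9, 1.1, 6.4]
opening: 0.0451
```

Run:
```python
from plant import ctrl
from poses import *
w=ctrl.snapshot("wrist"); crop(w,180,200,480,420,2.6,"pics/w30.png")
```

```text
(no output)
```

View pics/w30.png

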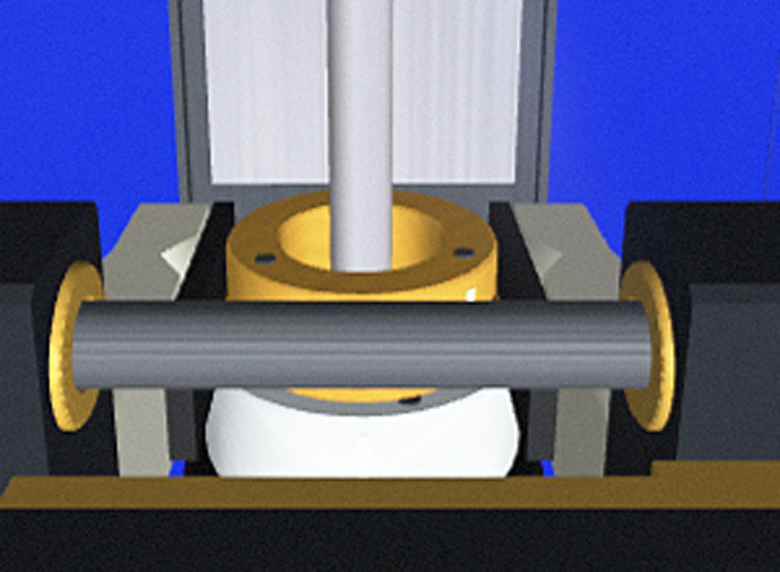

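Home by predicted position and force; release and lift away.

Call:
{"name": "carry_out", "arguments": {
  "moves": "0.034 0.003 0 0 0 0 0;0.034 0.003 0 0 0 0 0;0.075 0.003 0 0 0 0 0;0.075 0.003 0 0 0 0 0;0.075 0.003 0 0 0 0 0;0.075 0.003 0 0 0 0 0;0.075 0.003 0 -0.03 0 0 0;0.075 0.003 0 -0.08 0 0 0;0.075 0.003 0 -0.1 0 0 0;0.075 0.06 0 -0.14 0 0 0;0.075 0.06 0 -0.15 0 0 0;0.075 0.06 0 -0.15 0 0 0"
}}

```text
clock: 43.05
tool_pos: [0.4653, -0.3069, 0.4844]
orientation: [-179.6, 0.2, -179.9]
force: [0.3, -0.7, 0.2]
opening: 0.0748
```

Run:
```python
from plant import ctrl
from poses import *
o=ctrl.get_obs(); print(o["clock"],o["tool_pos"],o["force"])
w=ctrl.snapshot("wrist"); crop(w,180,160,480,380,2.6,"pics/w31.png"); crop(w,265,200,375,290,7,"pics/w31c.png")
s=ctrl.snapshot("side");crop(s,345,140,460,225,6.5,"pics/s31c.png"); cv2.imwrite("pics/s31.png",s["image"][:,:,::-1])
```

```text
43.05 [ 0.46528773 -0.30686307  0.48436982] [ 0.28748803 -0.73060026  0.20540956]
```

View pics/w31.png

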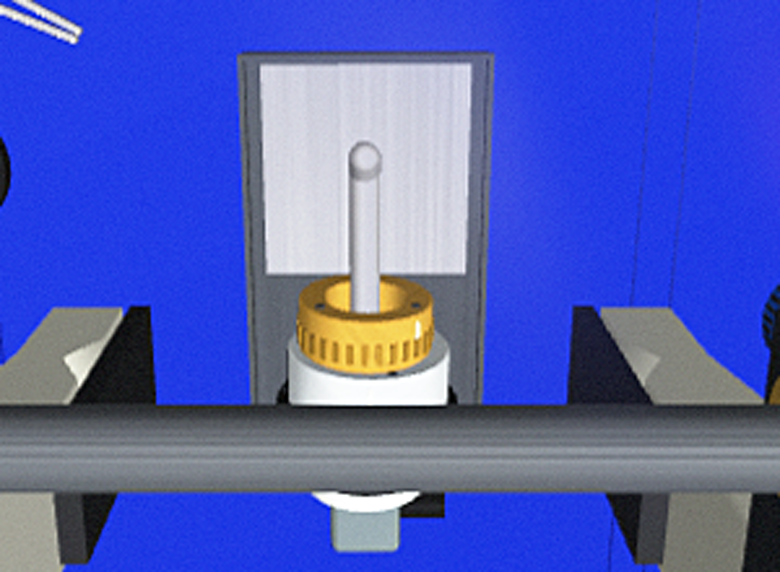

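View pics/s31c.png

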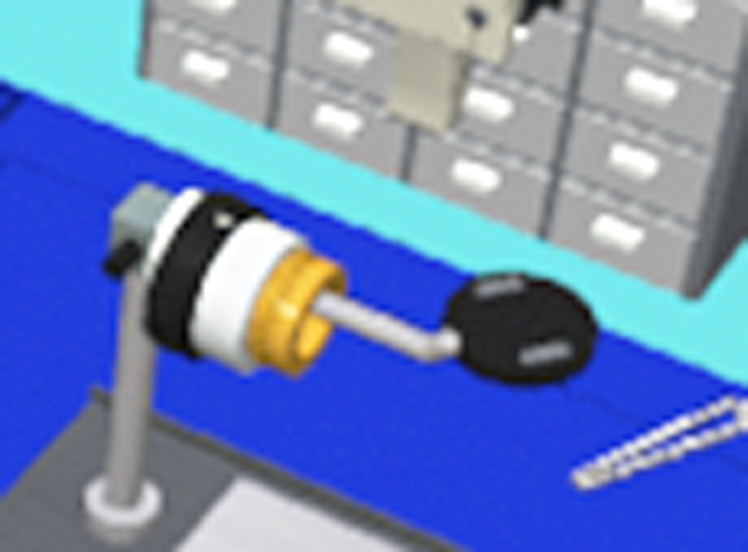

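View pics/s31.png

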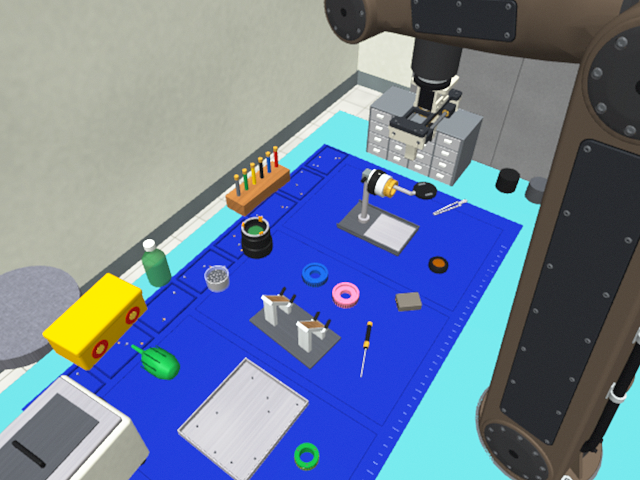

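Run:
```python
from plant import ctrl
from h import *
w=ctrl.snapshot("wrist");s=ctrl.snapshot("side")
for nm,v,b,f in (("w",w,(180,160,480,380),2.6),("s",s,(345,140,460,225),6.5)):
  im=cv2.resize(v["image"][b[1]:b[3],b[0]:b[2],::-1],None,fx=f,fy=f,interpolation=cv2.INTER_CUBIC)
  for d,r,c in ((.058,.023,(0,0,255)),(.040,.028,(255,0,255)),(.020,.032,(0,255,0)),(0,.032,(255,255,0))):
    pts=[(proj(v,(.5725-d,-.3075+r*np.cos(k),.158+r*np.sin(k)))-np.array(b[:2])+.5)*f for k in np.linspace(0,6.283,90)]
    cv2.polylines(im,[np.round(pts).astype(np.int32)],True,c,1)
  cv2.imwrite(f"pics/ov_{nm}.png",im)
```

```text
(no output)
```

View pics/ov_w.png

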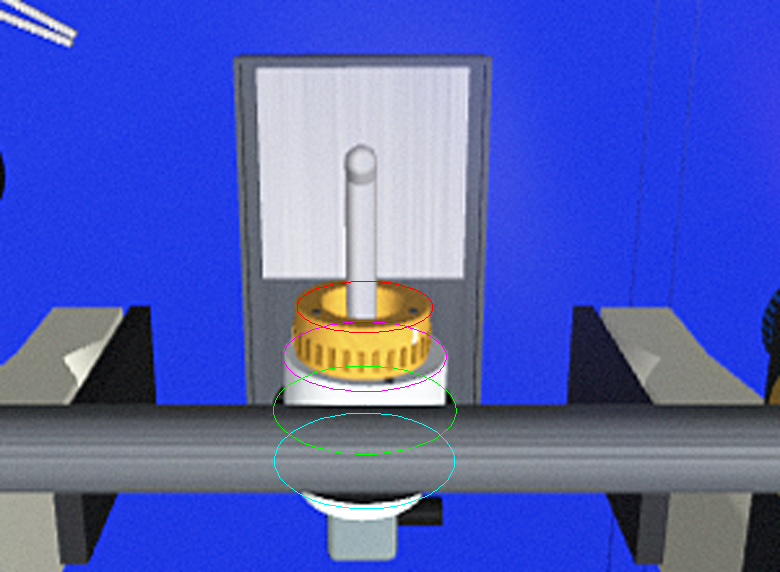

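View pics/ov_s.png

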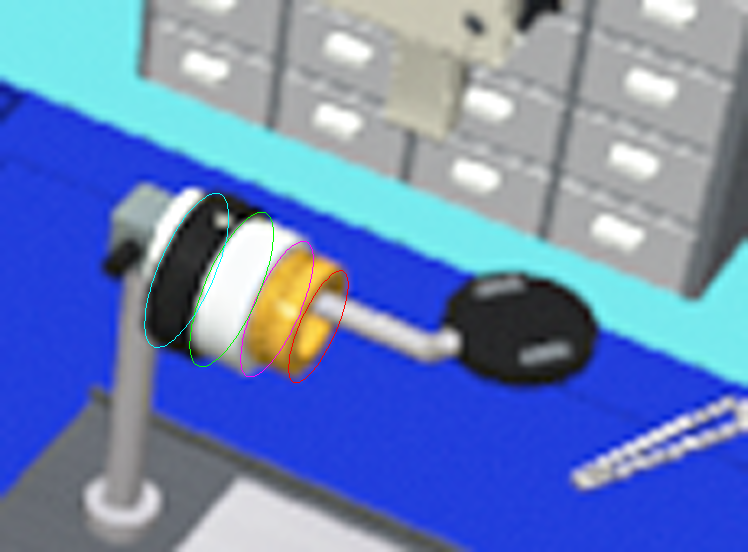

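Call:
{"name": "carry_out", "arguments": {
  "moves": "0.075 -0.03 0 -0.01 0 0 0;0.075 -0.07 0 -0.01 0 0 0;0.075 -0.08 0 -0.01 0 0 0;0.075 -0.08 0 -0.01 0 0 0"
}}

```text
clock: 43.65
tool_pos: [0.5485, -0.3061, 0.4866]
orientation: [-179.8, -0.4, -179.8]
force: [0.3, 0.0, -0.3]
opening: 0.0749
```

Run:
```python
from plant import ctrl
from h import *
w=ctrl.snapshot("wrist"); crop(w,260,170,380,290,5,"pics/w32.png")
T=ctrl.snapshot("top"); cv2.imwrite("pics/t32.png",T["image"][:,:,::-1])
```

```text
(no output)
```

View pics/w32.png

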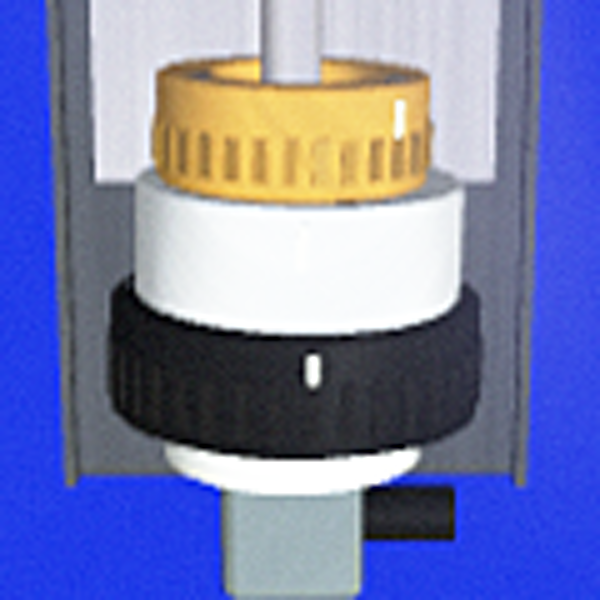

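View pics/t32.png

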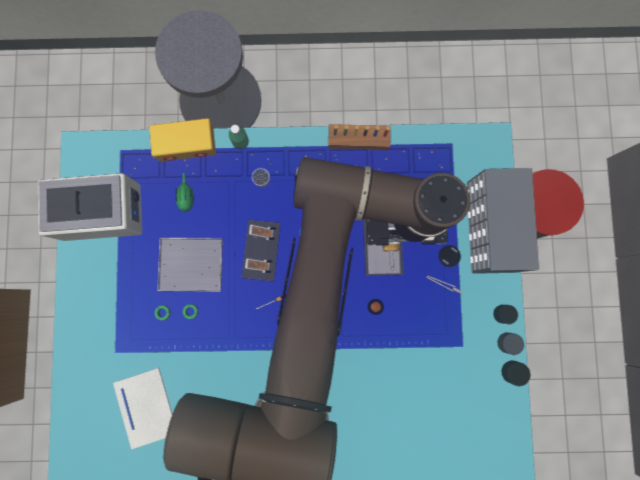

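All three rings sit flush and concentric, with no visible gap at the collar or between rings. The robot is clear of them and the bystanders are where they were, so I'm handing in.

Run:
```python
from plant import ctrl
print(ctrl.close_job()); print(ctrl.get_obs()["clock"])
```

```text
the job is handed in; nothing more can be done
None
the job is handed in; nothing more can be done
```

All three rings are hanging on the hook in build order: black against the white collar, silver nested in black, and brass nested in silver. I handed the job in after 43.7 s of the 72 s allowed. The job reports no verdict.

- **Black:** it tipped in the grip while sliding along the rod. I released it and pushed its front rim with part-open fingers at about 16 N, until it stopped against the collar.
- **Silver and brass:** each was pushed in until it stopped at its computed fully-home position, within about 1 mm, with about 14 N on it. The brass was first moved from the tray to the near place on the sloped rest and taken again edge-on.
- **Last checks:** the wrist view before hand-in shows the three rings concentric with no visible gaps, either between them or at the collar. Outlines drawn at the nested spacing matched the side view closely, while in the wrist view they sat a few pixels off. The robot was clear of the rings.
- **Bench:** the other things on the bench looked unmoved by eye in the side and top pictures. I did not measure them.
- **Disagreements:** the rod seemed about 3 mm higher by contact than its nominal height, and the cameras differed on the stand by 2–4 mm, so I went by touch for the final heights and depths.

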